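Put the stacked lids back on the laundry containers

TASK

The wooden lids of the four laundry containers have been left in one stack: take the stack apart and put each lid on the container of its own shape and size, lying flat with its plug fully down in the mouth and its edges in line with the container's. Leave the containers standing where they are.

Things in the scene. Friction and masses are not known exactly. Their poses are not given: they have to be found in the camera images.
- lid_small: Small round lid, 42 mm diameter: top of the stack, lying on lid_round. Light wood. Below the flange (16 mm thick, that size) is a plug 8 mm high, 14 mm diameter, that drops into its container's mouth. Origin: centre of the plug's underside; the flange spans z = 8 to 24 mm; z up. Yaw is meaningless.
- lid_round: Larger round lid, 60 mm diameter: second from the top, lying on lid_square. Light wood. Below the flange (16 mm thick, that size) is a plug 8 mm high, 32 mm diameter, that drops into its container's mouth. Origin: centre of the plug's underside; the flange spans z = 8 to 24 mm; z up. Yaw is meaningless.
- lid_square: Square lid, 68 x 68 mm: third from the top, lying on lid_long. Light wood. Below the flange (16 mm thick, that size) is a plug 8 mm high, 40 x 40 mm, that drops into its container's mouth. Origin: centre of the plug's underside; the flange spans z = 8 to 24 mm; z up. x and y run parallel to its edges.
- lid_long: Oblong lid, 66 x 140 mm: bottom of the stack, its plug on the worktop. Light wood. Below the flange (16 mm thick, that size) is a plug 8 mm high, 38 x 112 mm, that drops into its container's mouth. Origin: centre of the plug's underside; the flange spans z = 8 to 24 mm; z up. y runs along its length, x across it.
- jar_small: Small round jar, 36 mm outer diameter, 60 mm high, mouth 28 mm; takes lid_small. White ceramic, wall 4 mm, loose, open, filled to 25 mm below its rim; a few brass pins inside. Yaw is meaningless. Origin: centre of its underside, z up. With the lid seated, the flange rests on the rim, the lid's origin is 52 mm above this origin, and the plug has 7 mm of play all round.
- jar_round: Larger round jar, 54 mm outer diameter, 85 mm high, mouth 46 mm; takes lid_round. White ceramic, wall 4 mm, loose, open, filled to 25 mm below its rim; grey balls inside. Yaw is meaningless. Origin: centre of its underside, z up. With the lid seated, the flange rests on the rim, the lid's origin is 77 mm above this origin, and the plug has 7 mm of play all round.
- box_square: Square canister, 62 x 62 mm outside, 95 mm high, mouth 54 x 54 mm; takes lid_square. White ceramic, wall 4 mm, loose, open, filled to 25 mm below its rim; washing tablets inside. x and y run parallel to its sides. Origin: centre of its underside, z up. With the lid seated, the flange rests on the rim, the lid's origin is 87 mm above this origin, and the plug has 7 mm of play all round.
- box_long: Oblong canister, 60 x 134 mm outside, 70 mm high, mouth 52 x 126 mm; takes lid_long. White ceramic, wall 4 mm, loose, open, filled to 25 mm below its rim; clothes pegs inside. y runs along its length, x across it. Origin: centre of its underside, z up. With the lid seated, the flange rests on the rim, the lid's origin is 62 mm above this origin, and the plug has 7 mm of play all round.
Mind the look-alikes: they are no part of the job. Leave any blue or orange look-alike of the lid_square alone.

How it is judged:
By the outcome, as a careful person would: the job done as asked, in the order asked, and still so for the second after the job is handed in, with the robot touching nothing.
It also fails if it takes over 112 s, if anything falls off the work surface, if the arm or the gripper's body presses on something with over 40 N, if the wrist force passes 120 N, or if a joint passes its speed limit or range.

ROBOT

A 6-joint arm with a two-finger parallel gripper is mounted at the origin on the work surface. World frame = base frame: x ahead of the robot, y to its left, z up, the work surface at z = 0. Lengths are in m, angles in rad, forces in N, time in s.
With the tool pointing down it reaches from about 0.375 to 0.9 m from the base axis. Payload 3.1 kg.
Tool frame: the origin (TCP) lies where the fingers leave the gripper's body, on its centre line; the fingertips stand manip.tip_reach ahead of it and the grasp point (between the pads) lies 54 mm ahead of it (manip.tip_reach is the distance from the TCP to the fingertips, in m); z points along the fingers, y is the direction in which the jaws open and shut (so a half turn about z gives the same grasp; the last joint's range is limited). The gripper opens to 85 mm and grips with 20 to 120 N. Pads are 22 mm wide; open, the fingers measure 114 mm over their backs; the gripper's body (76 mm by 85 mm) begins 54 mm behind the grasp point. The pads swing forward as they close: fully open they stand 13 mm farther back than shut.
Start: joints at [1.032, 0.527, 1.433, -0, 1.181, -0.178], TCP at [0.221, 0.585, 0.304] pointing down, gripper open.
Joint ranges: [-3.08, 3.08], [-0.75, 2.2], [0.22, 2.44], [-1.43, 4.57], [0, 2.65], [-2.85, 2.85]. Speed limits (rad/s): [2.79, 2.79, 3.14, 3.14, 3.14, 3.14].

INTERFACE

Orientations are given as a unit quaternion [x, y, z, w].
In Python, from station import manip, cams, order gives the robot as it stands. The module is installed in compiled form; this text tells all that it offers.
- The arm moves only by the tool drive_tool, never from a script. Its arguments are lists of equal length, an entry for each row: "linear": the shift along the tool's x, y, z in mm, a list of three; "rot": the turn, a rotation vector about the tool's x, y, z in degrees, a list of three; "hand": the finger opening in mm, from 0 to 85.4. A call has 1 to 20 rows; each row shifts and turns the pose as measured when the row begins, along the tool's axes as they then stand; what a row does not reach is not made up. A row lasts 1/12 s, in which the tool goes at most 41.7 mm and 7.16 degrees, less where a joint would pass 70% of its speed; a pose out of reach is approached as far as the arm can. A call with a gripper value outside its range is refused whole. The fingers move at their own pace and stop on an object; "force" is the grip in N (left out, the last holds). Time passes only in rows, so rows that do not move let the fingers close. It gives the time, the measured TCP pose, the force and the opening at its end, in the units of the state.
- manip.sense(): the state, without advancing time (a new reading comes with each control period).
- cams.snapshot(name): name is "side" or "top" or "wrist"; returns the picture (400x640x3 uint8, red, green, blue); there is no depth.
- cams.camera_model(name): a dict with "vfov" (degrees; the focal length in pixels is half the picture's height over the tangent of half this angle, whatever the lens; pixels are square), "cx", "cy" (the principal point, pixels), "rvec" (rotation vector, rad) and "tvec" (3), from world to camera coordinates, as OpenCV has them. Camera axes: x right, y down, z forward; pixel columns grow to the right and rows downward; lengths in m; the calibration is good to about 2 mm. A picture is of the moment at which its call begins: read the wrist's pose just before it. camera_model takes no time and is no camera call; for the wrist camera it gives the pose at the moment of the call.
- order.sign_off(): hands the job in, once; it reports no verdict.
Trained networks look in the newest picture that a camera, given by its name, has taken for a name from the list of things; names that differ only in an ending like _2 or _b are one class to them, and where a whole thing is asked for, a point or a joint stands for the part that bears it (a point fixed in the world has none). Each returns a list of dicts, best first, with "score" (0 to 1); they miss things now and then, are a little off and sometimes report something else, mostly with a low value. They report only what shows in the picture. A call takes as long as a camera call. They do not tell look-alikes from the thing itself.
- cams.regions_of(label, camera): "pixels" (400x640 bool, what is visible of it) and "rect" ([left, top, right, bottom] in pixels, round what is visible of it).
- cams.spot_point(label, camera): "at" ([column, row] in pixels: a listed point, or the origin of a listed thing).
The state is a dict: "t": time; "q": joint angles; "qd": joint speeds; "tau": joint torques, N m; "tcp_pos": TCP position; "tool_rot": TCP orientation; "force": force on the tool from outside, world axes, zero at the start; "ft_torque": the same for the moment, N m; "finger_gap": opening from 0.0 (shut) to 1.0 (fully open).
Only numpy, scipy, OpenCV 4.12 (cv2) and the standard library are available. Lean on these libraries where they do the work, as an engineer would, in place of code of your own. Each camera call takes 0.05 s, during which the arm holds its last target. There are 200 camera calls.

## Working session

There is one attempt and no reset: what is moved stays moved. The work goes in short steps, Python scripts to look and compute and a tool call to move; the robot and the scene stay as the last step left them, time stands still between calls to the robot, and variables do not carry over. Pictures are saved under pics/ and viewed, about 12 in all and at most 16, crops included, and the job is handed in when it is done.

Besides the shell and the picture viewer there is one more tool, called as name(argument=value, ...) on one line, values as JSON. drive_tool: Moves the arm, as the interface text tells. Its arguments: {"type":"object","properties":{"linear":{"type":"array","items":{"type":"array","items":{"type":"number"}}},"rot":{"type":"array","items":{"type":"array","items":{"type":"number"}}},"hand":{"type":"array","items":{"type":"number"}},"force":{"type":"number"}},"required":["linear","rot","hand"]}

```bash
mkdir -p pics; ls; cat > h.py <<'E'
import numpy as np, cv2
from station import manip, cams, order
from scipy.spatial.transform import Rotation as R
def model(n):
    m=cams.camera_model(n); f=200/np.tan(np.radians(m['vfov'])/2)
    K=np.array([[f,0,m['cx']],[0,f,m['cy']],[0,0,1]]); Rm=cv2.Rodrigues(np.array(m['rvec'],float))[0]
    return K,Rm,np.array(m['tvec'],float)
def ray(M,uv):
    K,Rm,t=M; d=Rm.T@np.linalg.inv(K)@np.array([uv[0],uv[1],1.]); return -Rm.T@t,d/np.linalg.norm(d)
def onz(M,uv,z):
    c,d=ray(M,uv); return c+d*(z-c[2])/d[2]
def tri(rays):
    A=sum(np.eye(3)-np.outer(d,d) for c,d in rays); b=sum((np.eye(3)-np.outer(d,d))@c for c,d in rays)
    return np.linalg.solve(A,b)
def proj(M,P):
    K,Rm,t=M; p=K@(Rm@np.asarray(P,float)+t); return p[:2]/p[2]
def save(im,f): cv2.imwrite('pics/'+f,im[:,:,::-1])
E
python3 - <<'E'
from h import *
np.set_printoptions(precision=4,suppress=True)
print(manip.sense()); print(manip.tip_reach)
names='lid_small lid_round lid_square lid_long jar_small jar_round box_square box_long'.split()
ms={}
for c in ['top','side','wrist']:
    im=cams.snapshot(c); save(im,c+'0.png'); ms[c]=model(c); print(c,-ms[c][1].T@ms[c][2], ms[c][1][2])
    for n in names:
        r=[(np.round(x['at'],1).tolist(),round(float(x['score']),2)) for x in cams.spot_point(n,c)]
        print(c,n,r)
E
```

```text
pics
{'t': 0.0, 'q': array([ 1.0315,  0.5285,  1.4339, -0.    ,  1.1814, -0.1785]), 'qd': array([ 0.0004,  0.0001, -0.0019, -0.0002,  0.0001,  0.0001]), 'tau': array([  0.0026, -44.234 , -17.8033,  -0.0001,   0.0082,   0.    ]), 'tcp_pos': array([0.2203, 0.5843, 0.3029]), 'tool_rot': array([ 0.1795,  0.9838, -0.001 , -0.0004]), 'force': array([0.1948, 0.0513, 0.039 ]), 'ft_torque': array([-0.027 ,  0.0075,  0.0384]), 'finger_gap': 0.9962493972706554}
0.0726
top [0.357  0.0022 1.0172] [ 0.1507  0.0022 -0.9886]
top lid_small [([398.2, 224.2], 0.65)]
top lid_round [([400.5, 224.8], 0.81)]
top lid_square [([428.7, 299.5], 0.92), ([394.0, 225.5], 0.78), ([371.2, 286.5], 0.73)]
top lid_long [([238.0, 233.3], 0.18)]
top jar_small [([318.4, 135.5], 0.64)]
top jar_round [([236.6, 233.8], 0.84)]
top box_square [([445.6, 137.3], 0.82), ([398.5, 222.1], 0.58), ([395.7, 226.4], 0.44)]
top box_long [([198.7, 142.1], 0.87)]
side [-0.0333 -0.5458  0.7245] [ 0.5349  0.533  -0.6556]
side lid_small [([346.3, 233.0], 0.79)]
side lid_round [([346.5, 243.4], 0.57), ([289.3, 152.0], 0.48)]
side lid_square [([350.1, 250.4], 0.95), ([326.5, 314.7], 0.94), ([289.7, 270.7], 0.78)]
side lid_long [([346.5, 257.0], 0.6)]
side jar_small [([352.8, 184.8], 0.6)]
side jar_round [([253.7, 194.9], 0.6)]
side box_square [([436.4, 236.2], 0.68)]
side box_long [([290.3, 150.8], 0.64)]
wrist [0.1532 0.6099 0.3745] [ 0.2677 -0.1006 -0.9582]
wrist lid_small []
wrist lid_round []
wrist lid_square []
wrist lid_long []
wrist jar_small []
wrist jar_round []
wrist box_square []
wrist box_long []
```

View pics/top0.png

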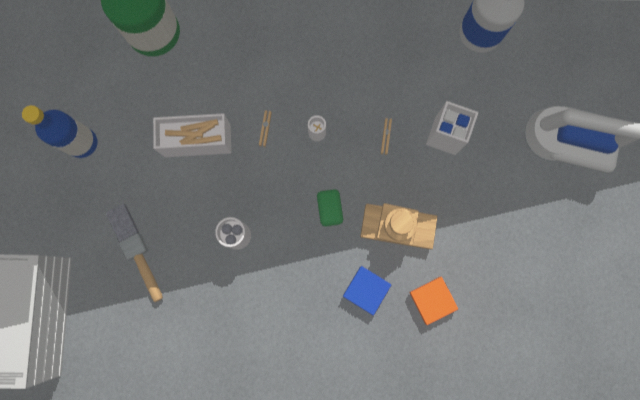

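View pics/side0.png

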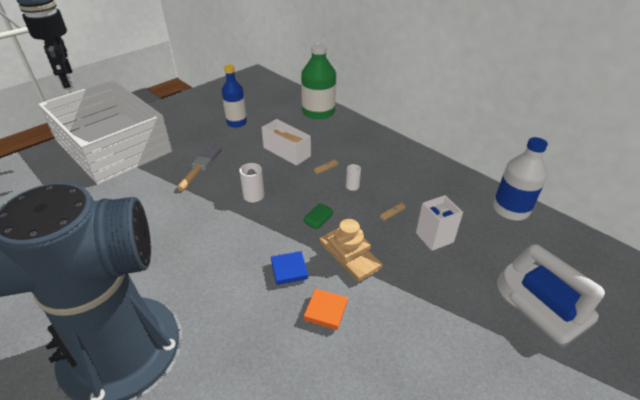

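The top view shows:
- the stack at about (400,226)
- box_long at (192,136), jar_small at (317,127), jar_round at (231,232) and box_square at (452,128)

Things that could be taken for lid_square:
- the blue square at (368,291): a look-alike
- the orange square at (434,301): a look-alike
- the wooden one in the stack at (398,225): this is the one I choose
- the green sponge at (330,208): no part of the job

Next I fit the silhouettes.

```bash
cat >> h.py <<'E'
from scipy.optimize import minimize
DIM=dict(lid_small=('r',42,42,8,24),lid_round=('r',60,60,8,24),lid_square=('b',68,68,8,24),lid_long=('b',66,140,8,24),
 jar_small=('r',36,36,0,60),jar_round=('r',54,54,0,85),box_square=('b',62,62,0,95),box_long=('b',60,134,0,70))
Z0=dict(lid_small=.072,lid_round=.048,lid_square=.024,lid_long=0,jar_small=0,jar_round=0,box_square=0,box_long=0)
def hull(n,p,M):
    k,a,b,z0,z1=DIM[n]; x,y,z,w=p
    if k=='r': t=np.linspace(0,2*np.pi,40,endpoint=False); q=np.c_[a/2*np.cos(t),a/2*np.sin(t)]
    else: q=np.array([[1,1],[1,-1],[-1,-1],[-1,1]])*[a/2,b/2]
    q=q/1e3@np.array([[np.cos(w),np.sin(w)],[-np.sin(w),np.cos(w)]])+[x,y]
    P=np.r_[np.c_[q,np.full(len(q),z+z0/1e3)],np.c_[q,np.full(len(q),z+z1/1e3)]]
    u=np.array([proj(M,v) for v in P])
    return cv2.convexHull(u.astype(np.float32)).reshape(-1,2)
def fit(n,obs,p0,freez=True,skip={}):
    """obs: list of (model,mask,ignore-mask)"""
    def cost(v):
        p=list(v[:2])+([Z0[n] if freez else v[3]])+[v[2]]; c=0
        for M,m,ig in obs:
            r=np.zeros((400,640),np.uint8); cv2.fillConvexPoly(r,np.round(hull(n,p,M)*16).astype(np.int32),255,cv2.LINE_AA,4)
            r=r/255.; r[ig]=0; mm=m&~ig
            c+=1-np.minimum(r,mm).sum()/max(np.maximum(r,mm).sum(),1)
        return c/len(obs)
    best=None
    for w in ([0] if DIM[n][0]=='r' else np.arange(0,np.pi*(1 if n.endswith('long') else .5),np.pi/8)):
        s=np.array([p0[0],p0[1],w]+([] if freez else [Z0[n]]))
        d=np.array([.01,.01,.15]+([] if freez else [.01]))
        r=minimize(cost,s,method='Nelder-Mead',options=dict(initial_simplex=np.vstack([s]+[s+np.eye(len(s))[i]*d for i in range(len(s))]),xatol=1e-5,fatol=1e-5,maxiter=300))
        if best is None or r.fun<best.fun: best=r
    return best
E
cat > fit0.py <<'E'
from h import *
np.set_printoptions(precision=4,suppress=True)
C={'top':model('top'),'side':model('side')}
want=dict(top=dict(lid_small=(400,222),lid_round=(399,226),lid_square=(398,226),lid_long=(400,226),jar_small=(317,127),jar_round=(231,232),box_square=(452,128),box_long=(192,136)),
side=dict(lid_small=(350,228),lid_round=(349,238),lid_square=(347,245),lid_long=(352,254),jar_small=(353,177),jar_round=(252,182),box_square=(439,222),box_long=(287,142)))
mk={}
for c in C:
    cams.snapshot(c)
    for n in DIM:
        rs=cams.regions_of(n,c); best=None
        for r in rs:
            m=r['pixels']; 
            if not m.any(): continue
            ys,xs=np.nonzero(m); d=np.hypot(xs.mean()-want[c][n][0],ys.mean()-want[c][n][1])
            if d<18 and (best is None or r['score']>best[0]): best=(r['score'],m,xs.mean(),ys.mean())
        if best is not None: mk[c,n]=best[1]
        print(c,n,None if best is None else (round(best[0],2),int(best[1].sum()),round(best[2]),round(best[3])),len(rs))
np.savez('m0.npz',**{a+'|'+b:v for (a,b),v in mk.items()})
over={'lid_round':['lid_small'],'lid_square':['lid_small','lid_round'],'lid_long':['lid_small','lid_round','lid_square']}
E0=np.zeros((400,640),bool)
for n in DIM:
    obs=[]
    for c in C:
        if (c,n) not in mk: continue
        ig=E0.copy()
        for o in over.get(n,[]): ig|=mk.get((c,o),E0)
        obs.append((C[c],mk[c,n],ig))
    if not obs: continue
    p0=onz(C['top'],want['top'][n],Z0[n]+.02)
    for fz in (True,False):
        b=fit(n,obs,p0,fz); print(n,len(obs),'z fixed' if fz else 'z free',b.x,'loss',round(b.fun,3), 'yawdeg',round(np.degrees(b.x[2]),1))
E
time python3 fit0.py
```

```text
top lid_small (0.97, 440, 401, 223) 1
top lid_round (0.8, 425, 399, 227) 1
top lid_square (0.82, 349, 389, 224) 3
top lid_long (0.7, 1271, 400, 227) 1
top jar_small (0.85, 417, 316, 129) 1
top jar_round (0.81, 824, 233, 233) 2
top box_square (0.86, 1763, 452, 128) 1
top box_long (0.93, 2964, 192, 135) 1
side lid_small (0.71, 286, 349, 227) 1
side lid_round (0.77, 357, 349, 240) 1
side lid_square (0.88, 486, 349, 248) 3
side lid_long (0.57, 980, 354, 260) 1
side jar_small (0.82, 333, 353, 177) 1
side jar_round (0.94, 768, 252, 182) 1
side box_square (0.94, 1855, 439, 221) 1
side box_long (0.7, 1480, 287, 141) 1
lid_small 2 z fixed [ 0.4589 -0.1402  0.201 ] loss 0.204 yawdeg 11.5
lid_small 2 z free [ 0.4587 -0.1399  0.1639  0.0732] loss 0.201 yawdeg 9.4
lid_round 2 z fixed [ 0.4578 -0.1414  0.0578] loss 0.215 yawdeg 3.3
lid_round 2 z free [ 0.4575 -0.1414  0.0073  0.052 ] loss 0.21 yawdeg 0.4
lid_square 2 z fixed [ 0.462  -0.1393 -0.1842] loss 0.295 yawdeg -10.6
lid_square 2 z free [ 0.4619 -0.1398 -0.1737  0.0249] loss 0.295 yawdeg -10.0
lid_long 2 z fixed [ 0.4599 -0.1452 -0.1648] loss 0.175 yawdeg -9.4
lid_long 2 z free [ 0.4597 -0.1454  2.9681  0.0006] loss 0.174 yawdeg 170.1
jar_small 2 z fixed [0.6483 0.0157 0.0593] loss 0.155 yawdeg 3.4
jar_small 2 z free [ 0.6489  0.0159  0.0799 -0.0013] loss 0.154 yawdeg 4.6
jar_round 2 z fixed [0.4388 0.1672 0.1479] loss 0.139 yawdeg 8.5
jar_round 2 z free [ 0.4395  0.1686  0.231  -0.0022] loss 0.137 yawdeg 13.2
box_square 2 z fixed [ 0.6476 -0.2433  1.2037] loss 0.066 yawdeg 69.0
box_square 2 z free [ 0.6469 -0.2433  1.1896  0.0014] loss 0.064 yawdeg 68.2
box_long 2 z fixed [0.6282 0.2562 0.0582] loss 0.079 yawdeg 3.3
box_long 2 z free [ 0.6284  0.2565  0.0592 -0.0003] loss 0.079 yawdeg 3.4
real	1m10.816s
user	0m42.032s
sys	0m23.568s
```

The heights agree with the text and the stack yaw is about -10°. Now I move over the stack for close wrist views.

drive_tool(linear=[[-38,-6,0],[-38,-6,0],[-38,-6,0],[-38,-6,0],[-38,-6,0],[-38,-6,0],[-38,-6,0],[-38,-6,0],[-38,-6,0],[-38,-6,0],[-38,-6,0],[-38,-6,0],[-38,-6,0],[-38,-6,0],[-38,-6,0],[-38,-6,0],[-38,-6,0],[-38,-6,0],[-38,-6,0],[-38,-6,0]], rot=[[0,0,3.9],[0,0,3.9],[0,0,3.9],[0,0,3.9],[0,0,3.9],[0,0,3.9],[0,0,3.9],[0,0,3.9],[0,0,3.9],[0,0,3.9],[0,0,3.9],[0,0,3.9],[0,0,3.9],[0,0,3.9],[0,0,3.9],[0,0,3.9],[0,0,3.9],[0,0,3.9],[0,0,3.9],[0,0,3.9]], hand=[70,70,70,70,70,70,70,70,70,70,70,70,70,70,70,70,70,70,70,70], force=30)

```text
t: 3.92
tcp_pos: [0.5025, -0.0927, 0.3022]
tool_rot: [0.775, 0.632, 0.01, 0.004]
force: [1.1, -0.1, -0.8]
finger_gap: 0.818
```

```bash
cat >> h.py <<'E'
def go(x,y,z,yaw):
    """print remaining tool shift (mm) and turn (deg) to TCP x,y,z with tool y axis at yaw (deg, mod 180), pointing down"""
    s=manip.sense(); r=R.from_quat(s['tool_rot']); d=r.inv().apply(np.array([x,y,z])-s['tcp_pos'])*1e3
    ya=r.as_matrix()[:,1]; a=np.degrees(np.arctan2(ya[1],ya[0])); dy=(yaw-a+90)%180-90
    # desired: tool z down, y at a+dy
    t=np.radians(a+dy); Y=np.array([np.cos(t),np.sin(t),0]); Z=np.array([0,0,-1.]); X=np.cross(Y,Z)
    rv=np.degrees((r.inv()*R.from_matrix(np.c_[X,Y,Z])).as_rotvec())
    print('t %.2f tcp'%s['t'],np.round(s['tcp_pos']*1e3,1),'yaw %.1f'%a,'gap %.1f'%(s['finger_gap']*85.4),'F',np.round(s['force'],1),'q6 %.2f'%s['q'][5],'| shift',np.round(d,1),'rot',np.round(rv,2),'tip',manip.tip_reach)
def masks(c,names,tag=None):
    M=model(c); im=cams.snapshot(c)
    if tag: save(im,tag)
    o={}
    for n in names:
        rs=cams.regions_of(n,c)
        o[n]=[(r['score'],r['pixels'],[float(np.mean(i)) for i in np.nonzero(r['pixels'])[::-1]]) for r in rs if r['pixels'].sum()>50]
        print(c,n,[(round(a,2),int(b.sum()),np.round(g).astype(int).tolist()) for a,b,g in o[n]])
    return M,o
E
python3 -c "
from h import *
go(.46,-.142,.30,-9.8)"
```

```text
t 3.92 tcp [502.5 -92.7 302.2] yaw -11.6 gap 69.9 F [ 1.1 -0.1 -0.8] q6 -0.21 | shift [-56.9 -31.7   1. ] rot [ 1.08 -0.63 -1.81] tip 0.0726
```

drive_tool(linear=[[-19,-11,0],[-19,-11,0],[-17,-10,0],[0,0,0],[0,0,0]], rot=[[1,-0.6,-1.8],[0,0,0],[0,0,0],[0,0,0],[0,0,0]], hand=[70,70,70,70,70])

```text
t: 4.33
tcp_pos: [0.4583, -0.1522, 0.3027]
tool_rot: [0.769, 0.639, 0.0, 0.003]
force: [0.2, -0.5, 0.6]
finger_gap: 0.825
```

```bash
cat > fitw.py <<'E'
from h import *
np.set_printoptions(precision=4,suppress=True)
go(.46,-.142,.30,-9.8)
names=['lid_small','lid_round','lid_square','lid_long']
M,o=masks('wrist',names,'w1.png')
E0=np.zeros((400,640),bool); ig=E0.copy()
for n in names:
    c=proj(M,[.46,-.142,Z0[n]+.016]); L=[a for a in o[n] if np.hypot(a[2][0]-c[0],a[2][1]-c[1])<60]
    print(n,'expect',c)
    if not L: continue
    m=L[0][1]
    b=fit(n,[(M,m,ig)],[.46,-.142]); print(n,b.x,'loss %.3f'%b.fun,'yaw %.1f'%np.degrees(b.x[2])); ig=ig|m
E
python3 fitw.py
```

```text
t 4.33 tcp [ 458.3 -152.2  302.7] yaw -10.6 gap 70.5 F [ 0.2 -0.5  0.6] q6 -0.37 | shift [10.3 -0.2  2.6] rot [ 0.25  0.2  -0.8 ] tip 0.0726
wrist lid_small [(0.58, 2203, [319, 173])]
wrist lid_round [(0.57, 1577, [319, 164])]
wrist lid_square [(0.88, 1906, [326, 147]), (0.87, 3650, [202, 242]), (0.8, 5521, [183, 124])]
wrist lid_long [(0.75, 4273, [322, 155]), (0.4, 2187, [319, 173])]
lid_small expect [319.0448 175.2536]
lid_small [ 0.4597 -0.1399 -0.0151] loss 0.094 yaw -0.9
lid_round expect [319.096  169.3519]
lid_round [ 0.4597 -0.1424  0.0248] loss 0.165 yaw 1.4
lid_square expect [319.1402 164.2557]
lid_square [ 0.462  -0.1402  1.3827] loss 0.129 yaw 79.2
lid_long expect [319.1788 159.8104]
lid_long [ 0.4611 -0.1455 -0.1504] loss 0.083 yaw -8.6
```

View pics/w1.png

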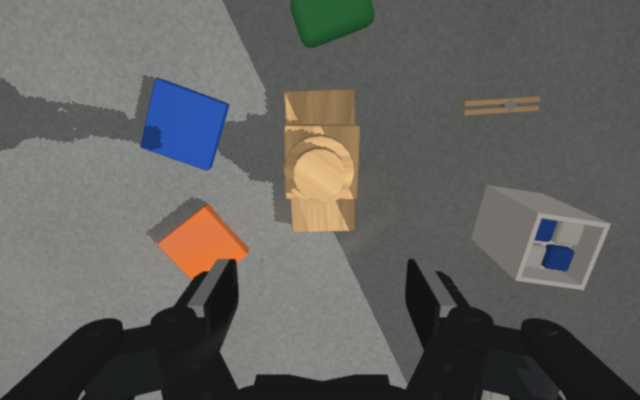

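```bash
python3 - <<'E'
from h import *
s=manip.sense();M=model('wrist');r=R.from_quat(s['tool_rot'])
for L in (.054,.06,.066,.0726,.08):
  print(L,[np.round(proj(M,s['tcp_pos']+r.apply([xx,sg*.0353,L]))).tolist() for sg in (1,-1) for xx in (-.011,.011)])
im=cv2.imread('pics/w1.png')[230:330,180:300]; cv2.imwrite('pics/c1.png',cv2.resize(im,None,fx=5,fy=5,interpolation=2))
E
```

```text
0.054 [[408.0, 315.0], [412.0, 265.0], [230.0, 315.0], [226.0, 264.0]]
0.06 [[405.0, 307.0], [409.0, 258.0], [234.0, 306.0], [230.0, 258.0]]
0.066 [[402.0, 299.0], [405.0, 252.0], [237.0, 299.0], [234.0, 251.0]]
0.0726 [[399.0, 291.0], [402.0, 245.0], [241.0, 291.0], [237.0, 245.0]]
0.08 [[395.0, 283.0], [398.0, 239.0], [244.0, 282.0], [241.0, 238.0]]
```

View pics/c1.png

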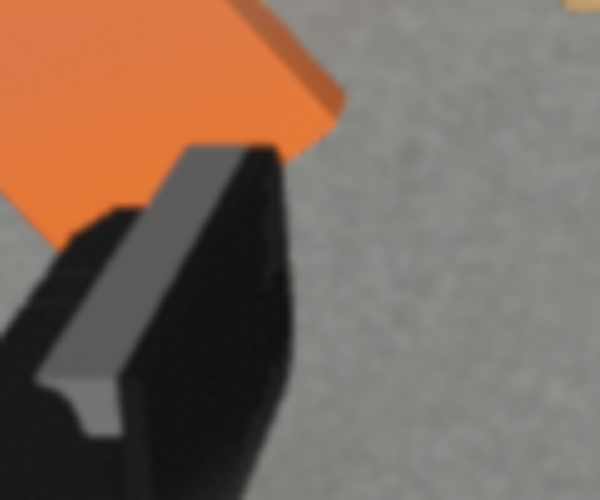

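Pad tips stand about 60 mm ahead of the TCP at 70 mm opening, so `tip_reach` (72.6 mm) is the shut value. Descending for the small lid.

drive_tool(linear=[[4,0,32],[4,-1,32],[4,0,32],[0,0,32],[0,0,20],[0,0,0]], rot=[[0.2,0.2,0],[0,0,0],[0,0,0],[0,0,0],[0,0,0],[0,0,0]], hand=[70,70,70,70,70,70])

```text
t: 5.08
tcp_pos: [0.4686, -0.1362, 0.1527]
tool_rot: [0.765, 0.644, 0.003, 0.008]
force: [-0.2, 0.3, 0.8]
finger_gap: 0.82
```

```bash
python3 -c "
from h import *
go(.4597,-.140,.145,-10)"
```

```text
t 5.08 tcp [ 468.6 -136.2  152.7] yaw -9.8 gap 70.0 F [-0.2  0.3  0.8] q6 -0.34 | shift [-5.2 -8.2  7.6] rot [0.93 0.29 0.2 ] tip 0.0726
```

drive_tool(linear=[[-5,-8,5],[0,0,2],[0,0,0]], rot=[[0.9,0.3,0],[0,0,0],[0,0,0]], hand=[70,70,70])

```text
t: 5.33
tcp_pos: [0.4604, -0.1388, 0.1456]
tool_rot: [0.764, 0.645, -0.0, -0.001]
force: [0.3, -0.0, 1.1]
finger_gap: 0.823
```

```bash
python3 -c "
from h import *
go(.4597,-.140,.145,-10)"
```

```text
t 5.33 tcp [ 460.4 -138.8  145.6] yaw -9.6 gap 70.3 F [ 0.3 -0.   1.1] q6 -0.36 | shift [-1.3 -0.5  0.6] rot [-0.07 -0.05  0.4 ] tip 0.0726
```

Well aligned, so I close and then lift.

drive_tool(linear=[[-1,-0.5,0],[0,0,0],[0,0,0],[0,0,0],[0,0,0],[0,0,0]], rot=[[0,0,0],[0,0,0],[0,0,0],[0,0,0],[0,0,0],[0,0,0]], hand=[36,36,36,36,36,36], force=30)

```text
t: 5.83
tcp_pos: [0.462, -0.1414, 0.1505]
tool_rot: [0.764, 0.645, 0.002, 0.004]
force: [0.2, -0.0, -0.3]
finger_gap: 0.479
```

```bash
python3 -c "
from h import *
go(.4597,-.140,.145,-10)"
```

```text
t 5.83 tcp [ 462.  -141.4  150.5] yaw -9.6 gap 40.9 F [ 0.2 -0.  -0.3] q6 -0.36 | shift [ 1.1 -2.6  5.4] rot [0.52 0.17 0.37] tip 0.0726
```

drive_tool(linear=[[0,0,-10],[0,0,-20],[0,0,-35],[0,0,-35],[0,0,0]], rot=[[0,0,0],[0,0,0],[0.5,0.2,0],[0,0,0],[0,0,0]], hand=[36,36,36,36,36])

```text
t: 6.25
tcp_pos: [0.4606, -0.1409, 0.2525]
tool_rot: [0.764, 0.645, -0.001, -0.004]
force: [0.5, -0.8, 0.4]
finger_gap: 0.482
```

```bash
python3 - <<'E'
from h import *
go(.648,.0158,.25,30)
save(cams.snapshot('wrist'),'w2.png')
im=cams.snapshot('side'); cv2.imwrite('pics/s2.png',cv2.resize(im[120:320,230:490,::-1],None,fx=3,fy=3,interpolation=2))
a=cv2.imread('pics/w2.png'); b=cv2.imread('pics/s2.png'); 
cv2.imwrite('pics/ws2.png',np.vstack([cv2.resize(a,(480,300)),cv2.resize(b,(390,300))[:, :390] if False else cv2.copyMakeBorder(cv2.resize(b,(390,300)),0,0,0,90,0)]))
E
```

```text
t 6.25 tcp [ 460.6 -140.9  252.5] yaw -9.7 gap 41.1 F [ 0.5 -0.8  0.4] q6 -0.36 | shift [185.9 158.5   2. ] rot [ -0.29  -0.31 -39.66] tip 0.0726
```

View pics/ws2.png

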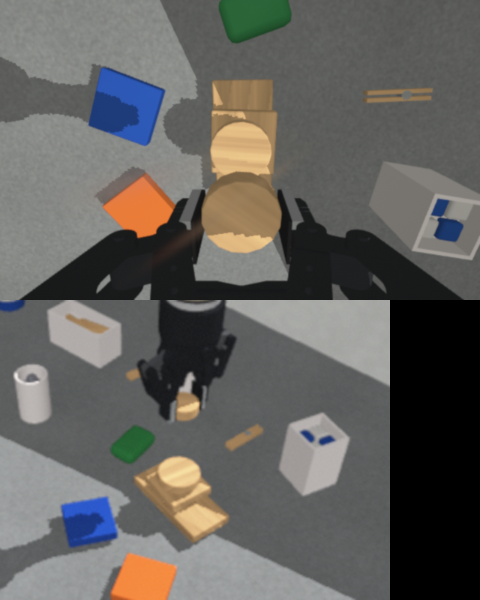

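drive_tool(linear=[[27,23,0],[27,23,0],[27,23,0],[27,23,0],[27,23,0],[27,23,0],[24,21,0],[0,0,0],[0,0,0]], rot=[[-0.3,-0.3,0],[0,0,0],[0,0,0],[0,0,0],[0,0,0],[0,0,0],[0,0,0],[0,0,0],[0,0,0]], hand=[36,36,36,36,36,36,36,36,36])

```text
t: 7.1
tcp_pos: [0.6465, 0.0246, 0.228]
tool_rot: [0.766, 0.643, -0.011, -0.015]
force: [0.1, 0.1, -0.5]
finger_gap: 0.475
```

```bash
cat > held.py <<'E'
import sys
from h import *
np.set_printoptions(precision=4,suppress=True)
def held(lid,zrel,yawrel=None,tag=None):
    """fit held lid; return offset of lid origin from TCP in tool frame (mm)"""
    s=manip.sense(); r=R.from_quat(s['tool_rot']); g=s['tcp_pos']+r.apply([0,0,zrel])
    obs=[]
    for c in ('wrist','side'):
        M,o=masks(c,[lid],tag if c=='wrist' else None); e=proj(M,g+[0,0,.016])
        L=[a for a in o[lid] if np.hypot(a[2][0]-e[0],a[2][1]-e[1])<(70 if c=='wrist' else 15)]
        print(c,'expect',np.round(e), [np.round(a[2]) for a in L])
        if L: obs.append((M,L[0][1],np.zeros((400,640),bool)))
    Z0[lid]=g[2]
    for ob in [obs]+([[o] for o in obs] if len(obs)>1 else []):
        b=fit(lid,ob,g[:2],False); p=np.array([b.x[0],b.x[1],b.x[3]]); ya=r.as_matrix()[:,1]
        print(len(ob),'lid at',p,'yaw %.1f'%np.degrees(b.x[2]),'loss %.3f'%b.fun,'tool-frame offset mm',r.inv().apply(p-s['tcp_pos'])*1e3,'tool yaw %.1f'%np.degrees(np.arctan2(ya[1],ya[0])))
if __name__=='__main__': held(sys.argv[1],float(sys.argv[2]),tag=sys.argv[3] if len(sys.argv)>3 else None)
E
cat > cont.py <<'E'
import sys
from h import *
np.set_printoptions(precision=4,suppress=True)
P=dict(jar_small=(.6485,.0158),jar_round=(.439,.168),box_square=(.6475,-.2433),box_long=(.6283,.2563))
def cont(n,tag=None):
    M,o=masks('wrist',[n],tag); e=proj(M,[*P[n],.05]); L=[a for a in o[n] if np.hypot(a[2][0]-e[0],a[2][1]-e[1])<80]; print('expect',e)
    K=np.load('m0.npz')
    E0=np.zeros((400,640),bool)
    base=[(model(c),K[c+'|'+n],E0) for c in ('top','side')]
    if L:
        for obs in ([(M,L[0][1],E0)],[(M,L[0][1],E0)]+base):
            b=fit(n,obs,P[n]); print(n,len(obs),b.x,'loss %.3f'%b.fun,'yaw %.1f'%np.degrees(b.x[2]))
if __name__=='__main__': cont(*sys.argv[1:])
E
python3 held.py lid_small -0.06 w3.png; python3 -c "
from h import *
go(.6485,.0158,.25,-10)"; 
```

```text
wrist lid_small [(0.82, 9137, [321, 283])]
wrist expect [ 290. 1854.] []
side lid_small [(0.42, 133, [354, 131])]
side expect [357.  78.] []
t 7.30 tcp [645.6  22.6 229.8] yaw -10.2 gap 40.7 F [-0.3 -0.1  0.7] q6 0.04 | shift [ -6.1   3.3 -20.3] rot [-2.05 -0.14 -0.21] tip 0.0726Traceback (most recent call last):
  File "held.py", line 17, in <module>
    if __name__=='__main__': held(sys.argv[1],float(sys.argv[2]),tag=sys.argv[3] if len(sys.argv)>3 else None)
                             ~~~~^^^^^^^^^^^^^^^^^^^^^^^^^^^^^^^^^^^^^^^^^^^^^^^^^^^^^^^^^^^^^^^^^^^^^^^^^^^^^
  File "held.py", line 15, in held
    b=fit(lid,ob,g[:2],False); p=np.array([b.x[0],b.x[1],b.x[3]]); ya=r.as_matrix()[:,1]
  File "h.py", line 43, in fit
    r=minimize(cost,s,method='Nelder-Mead',options=dict(initial_simplex=np.vstack([s]+[s+np.eye(len(s))[i]*d for i in range(len(s))]),xatol=1e-5,fatol=1e-5,maxiter=300))
    res = _minimize_neldermead(fun, x0, args, callback, bounds=bounds,
                               **options)
    fsim[k] = func(sim[k])
              ~~~~^^^^^^^^
    fx = function(np.copy(x), *(wrapper_args + args))
  File "h.py", line 38, in cost
    return c/len(obs)
           ~^~~~~~~~~
ZeroDivisionError: division by zero
```

drive_tool(linear=[[-6,3,-10],[0,0,-9],[0,0,0],[0,0,0]], rot=[[-2,0,0],[0,0,0],[0,0,0],[0,0,0]], hand=[36,36,36,36])

```text
t: 7.63
tcp_pos: [0.6457, 0.0117, 0.2515]
tool_rot: [0.769, 0.639, 0.001, 0.0]
force: [-0.5, 0.4, -0.2]
finger_gap: 0.479
```

```bash
python3 -c "
from h import *
go(.6485,.0158,.25,-10)"; python3 held.py lid_small 0.075 w3.png;python3 -c "
from h import *
go(.6485,.0158,.25,-10)"; python3 cont.py jar_small
```

```text
t 7.63 tcp [645.7  11.7 251.5] yaw -10.5 gap 40.9 F [-0.5  0.4 -0.2] q6 0.03 | shift [4.5 2.  1.5] rot [ 0.1  -0.08 -0.5 ] tip 0.0726
wrist lid_small [(0.85, 8987, [321, 283])]
wrist expect [319. 284.] [array([321., 283.])]
side lid_small [(0.64, 154, [360, 124])]
side expect [357. 124.] [array([360., 124.])]
2 lid at [0.6468 0.0109 0.1726] yaw 1.2 loss 0.254 tool-frame offset mm [-0.7815  1.0515 78.8492] tool yaw -10.5
1 lid at [0.6461 0.0087 0.1689] yaw -11.9 loss 0.024 tool-frame offset mm [-3.042   0.7528 82.6216] tool yaw -10.5
1 lid at [ 0.8987  0.2082 -0.0169] yaw -336.4 loss 0.198 tool-frame offset mm [238.8892 212.504  269.0451] tool yaw -10.5
t 7.83 tcp [645.9  12.5 250.4] yaw -10.4 gap 40.9 F [ 0.4 -0.3 -0.7] q6 0.03 | shift [3.7 2.  0.5] rot [ 0.02 -0.09 -0.44] tip 0.0726
wrist jar_small [(0.63, 2196, [325, 186])]
expect [322.8758 188.8721]
jar_small 1 [0.65   0.0156 0.0712] loss 0.063 yaw 4.1
jar_small 3 [0.6495 0.0158 0.0221] loss 0.130 yaw 1.3
```

View pics/w3.png

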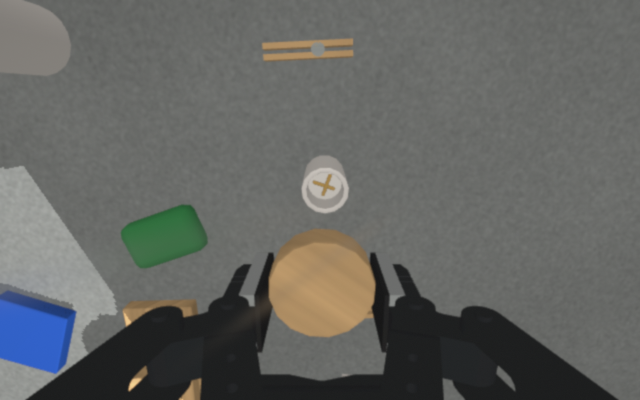

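drive_tool(linear=[[2,1,20],[3,1,25],[0,0,25],[0,0,20],[0,0,0],[0,0,0]], rot=[[0,0,0],[0,0,0],[0,0,0],[0,0,0],[0,0,0],[0,0,0]], hand=[36,36,36,36,36,36])

```text
t: 8.43
tcp_pos: [0.6508, 0.0185, 0.1577]
tool_rot: [0.768, 0.641, 0.002, 0.001]
force: [1.1, -0.1, 0.5]
finger_gap: 0.481
```

```bash
python3 -c "
from h import *
go(.6489,.0169,.131,-10)"
```

```text
t 8.43 tcp [650.8  18.5 157.7] yaw -10.3 gap 41.1 F [ 1.1 -0.1  0.5] q6 0.04 | shift [-2.  -1.7 26.7] rot [ 0.22 -0.11 -0.33] tip 0.0726
```

drive_tool(linear=[[-2,-1.5,8],[0,0,6],[0,0,0],[0,0,0]], rot=[[0.2,0,0],[0,0,0],[0,0,0],[0,0,0]], hand=[36,36,36,36])

```text
t: 8.77
tcp_pos: [0.6503, 0.0167, 0.1452]
tool_rot: [0.768, 0.641, 0.002, 0.001]
force: [0.2, -0.7, 0.0]
finger_gap: 0.479
```

```bash
python3 - <<'E'
from h import *
go(.6489,.0169,.131,-10)
a=cams.snapshot('wrist')
b=cams.snapshot('side'); 
cv2.imwrite('pics/p4.png',np.hstack([cv2.resize(a[100:400,170:470,::-1],(400,400)),cv2.resize(b[120:220,303:403,::-1],(400,400),interpolation=2)]))
E
```

```text
t 8.77 tcp [650.3  16.7 145.2] yaw -10.3 gap 40.9 F [ 0.2 -0.7  0. ] q6 0.03 | shift [-0.1 -1.5 14.2] rot [ 0.23 -0.11 -0.3 ] tip 0.0726
```

View pics/p4.png

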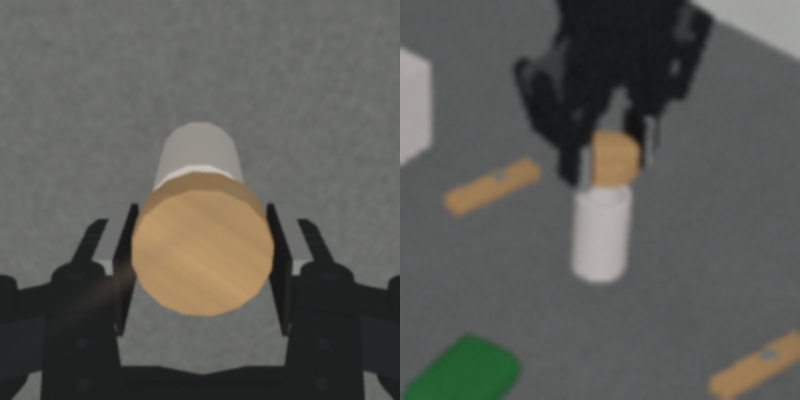

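drive_tool(linear=[[0,-1,6],[0,0,5],[0,0,2],[0,0,1]], rot=[[0,0,0],[0,0,0],[0,0,0],[0,0,0]], hand=[36,36,36,36])

```text
t: 9.2
tcp_pos: [0.6505, 0.0168, 0.1324]
tool_rot: [0.768, 0.641, 0.004, 0.003]
force: [-0.1, -0.4, 0.5]
finger_gap: 0.48
```

```bash
python3 -c "
from h import *
go(.6489,.0169,.131,-10)"
```

```text
t 9.20 tcp [650.5  16.8 132.4] yaw -10.3 gap 41.0 F [-0.1 -0.4  0.5] q6 0.03 | shift [-0.1 -1.6  1.4] rot [ 0.49 -0.12 -0.3 ] tip 0.0726
```

drive_tool(linear=[[0,-1,2],[0,0,1],[0,0,0]], rot=[[0.4,0,0],[0,0,0],[0,0,0]], hand=[36,36,36])

```text
t: 9.45
tcp_pos: [0.6492, 0.017, 0.1284]
tool_rot: [0.768, 0.641, 0.001, -0.001]
force: [-0.5, 0.0, 0.2]
finger_gap: 0.479
```

```bash
python3 -c "
from h import *
go(.6489,.0169,.131,-10)"
```

```text
t 9.45 tcp [649.2  17.  128.4] yaw -10.3 gap 40.9 F [-0.5  0.   0.2] q6 0.03 | shift [-0.1 -0.2 -2.6] rot [-0.01 -0.12 -0.3 ] tip 0.0726
```

drive_tool(linear=[[0,0,1.5],[0,0,1.5],[0,0,0]], rot=[[0,0,0],[0,0,0],[0,0,0]], hand=[36,36,36])

```text
t: 9.7
tcp_pos: [0.6497, 0.0171, 0.1289]
tool_rot: [0.768, 0.641, 0.001, -0.0]
force: [0.5, -0.2, -0.5]
finger_gap: 0.472
```

```bash
python3 - <<'E'
from h import *
go(.6489,.0169,.131,-10)
b=cams.snapshot('side'); 
cv2.imwrite('pics/p5.png',cv2.resize(b[130:210,318:398,::-1],(560,560),interpolation=2))
E
```

```text
t 9.70 tcp [649.7  17.1 128.9] yaw -10.3 gap 40.3 F [ 0.5 -0.2 -0.5] q6 0.03 | shift [-0.3 -0.8 -2.1] rot [ 0.07 -0.12 -0.29] tip 0.0726
```

View pics/p5.png

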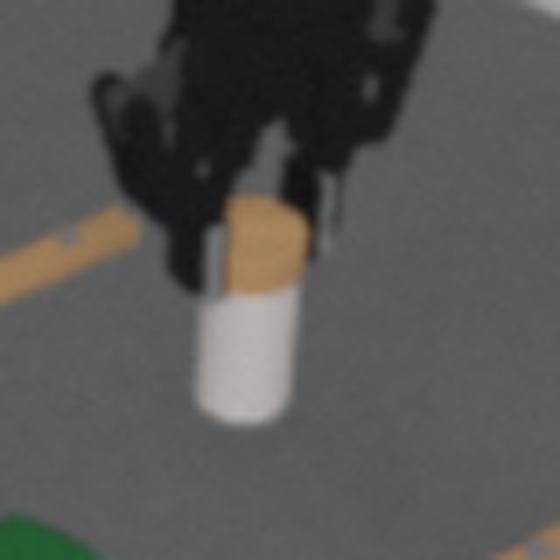

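It seems seated: the lid sits flush on the jar and the TCP goes no lower. Releasing.

drive_tool(linear=[[0,0,0],[0,0,0],[0,0,0],[0,0,-5],[0,0,-25],[0,0,-35],[0,0,-35],[0,0,-25],[0,0,0]], rot=[[0,0,0],[0,0,0],[0,0,0],[0,0,0],[0,0,0],[0,0,0],[0,0,0],[0,0,0],[0,0,0]], hand=[60,60,60,60,75,75,75,75,75])

```text
t: 10.5
tcp_pos: [0.6487, 0.0168, 0.2558]
tool_rot: [0.768, 0.641, -0.001, -0.003]
force: [0.3, 0.2, -0.2]
finger_gap: 0.879
```

```bash
cat > seat.py <<'E'
import sys
from h import *
np.set_printoptions(precision=4,suppress=True)
def seat(lid,p,zs,cs=('wrist','side')):
    """p container xy, zs expected lid origin z"""
    obs=[]
    for c in cs:
        M,o=masks(c,[lid]); e=proj(M,[*p,zs+.016]); L=[a for a in o[lid] if np.hypot(a[2][0]-e[0],a[2][1]-e[1])<25]; print(c,'expect',e)
        if L: obs.append((M,L[0][1],np.zeros((400,640),bool)))
    Z0[lid]=zs
    for ob in [obs]+([[o] for o in obs] if len(obs)>1 else []):
        for fz in ((True,False) if len(ob)>1 else (True,)):
            b=fit(lid,ob,p,fz); print(len(ob),'zfix' if fz else 'zfree',b.x,'loss %.3f'%b.fun,'yaw %.1f'%np.degrees(b.x[2]))
if __name__=='__main__': seat(sys.argv[1],(float(sys.argv[2]),float(sys.argv[3])),float(sys.argv[4]),sys.argv[5:] or ('wrist','side'))
E
python3 seat.py lid_small .6495 .0158 .052; python3 cont.py jar_small w6.png; python3 -c "
from h import *
go(.4597,-.1415,.25,-10)"
```

```text
wrist lid_small [(0.72, 2578, [325, 197])]
wrist expect [323.22   198.9696]
side lid_small [(0.73, 200, [354, 165])]
side expect [353.4075 165.2655]
2 zfix [0.6511 0.0168 0.0487] loss 0.143 yaw 2.8
2 zfree [0.6512 0.0169 0.0952 0.0511] loss 0.139 yaw 5.5
1 zfix [0.6507 0.0169 0.1166] loss 0.100 yaw 6.7
1 zfix [0.6518 0.017  0.0106] loss 0.184 yaw 0.6
wrist jar_small [(0.78, 219, [332, 167])]
expect [330.0009 195.0062]
jar_small 1 [ 0.6544  0.0479 -0.1495] loss 0.903 yaw -8.6
jar_small 3 [ 0.6487  0.016  -0.0069] loss 0.408 yaw -0.4
t 10.80 tcp [645.   17.2 247.8] yaw -10.3 gap 74.9 F [-0.5 -0.9  0.4] q6 0.03 | shift [-189.3 -153.9    0.8] rot [-1.22 -0.08 -0.31] tip 0.0726
```

View pics/w6.png

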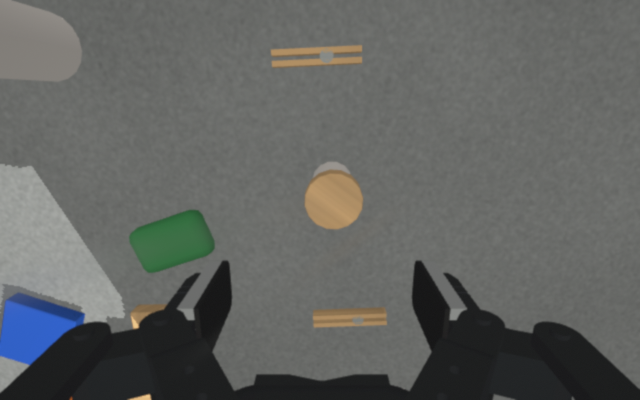

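Small lid is seated, within about 2 mm by both views, z 51 vs 52 mm. Back to the stack.

drive_tool(linear=[[-24,-19,0],[-24,-19,0],[-24,-19,0],[-24,-19,0],[-24,-19,0],[-24,-19,0],[-24,-20,0],[-15,-12,0],[-6,-8,0],[0,0,0],[0,0,0]], rot=[[-1.2,0,0],[0,0,0],[0,0,0],[0,0,0],[0,0,0],[0,0,0],[0,0,0],[0,0,0],[0,0,0],[0,0,0],[0,0,0]], hand=[78,78,78,78,78,78,78,78,78,78,78])

```text
t: 11.72
tcp_pos: [0.4475, -0.1432, 0.2335]
tool_rot: [0.767, 0.642, -0.004, -0.013]
force: [-0.1, 0.4, 0.0]
finger_gap: 0.911
```

```bash
cat > stack.py <<'E'
import sys
from h import *
np.set_printoptions(precision=4,suppress=True)
names=sys.argv[1:]; ref=(.460,-.142)
ig={}; obs={n:[] for n in names}
for c in ('wrist','top'):
    M,o=masks(c,names); ig=np.zeros((400,640),bool)
    for n in names:
        e=proj(M,[*ref,Z0[n]+.016]); L=[a for a in o[n] if np.hypot(a[2][0]-e[0],a[2][1]-e[1])<(40 if c=='wrist' else 15)]
        if L: obs[n].append((M,L[0][1],ig.copy())); ig|=L[0][1]
for n in names:
    for ob in [obs[n]]+[[x] for x in obs[n]]:
        if ob: b=fit(n,ob,ref); print(n,len(ob),b.x,'loss %.3f'%b.fun,'yaw %.1f'%np.degrees(b.x[2]))
E
python3 -c "
from h import *
go(.4597,-.1415,.25,-10)"; python3 stack.py lid_round lid_square lid_long;python3 -c "
from h import *
go(.4597,-.1415,.12,-10)"
```

```text
t 11.72 tcp [ 447.5 -143.2  233.5] yaw -10.1 gap 77.8 F [-0.1  0.4  0. ] q6 -0.37 | shift [  4.   11.3 -16.8] rot [-1.43 -0.56 -0.16] tip 0.0726
wrist lid_round [(0.79, 6123, [343, 202])]
wrist lid_square [(0.86, 2745, [351, 169]), (0.82, 7852, [179, 142]), (0.58, 2849, [202, 273])]
wrist lid_long [(0.8, 6047, [345, 176])]
top lid_round []
top lid_square [(0.54, 274, [354, 285]), (0.42, 114, [384, 211])]
top lid_long [(0.66, 533, [370, 221])]
lid_round 1 [ 0.4595 -0.1421  0.0629] loss 0.049 yaw 3.6
lid_round 1 [ 0.4595 -0.1421  0.0629] loss 0.049 yaw 3.6
lid_square 1 [ 0.4623 -0.1406 -0.1893] loss 0.105 yaw -10.8
lid_square 1 [ 0.4623 -0.1406 -0.1893] loss 0.105 yaw -10.8
lid_long 1 [ 0.4611 -0.1459 -0.1525] loss 0.054 yaw -8.7
lid_long 1 [ 0.4611 -0.1459 -0.1525] loss 0.054 yaw -8.7
t 12.12 tcp [ 448.1 -142.8  234. ] yaw -10.0 gap 78.0 F [ 0.3 -0.5 -1.3] q6 -0.37 | shift [  2.3  13.9 113.7] rot [-1.36 -0.51 -0.01] tip 0.0726
```

drive_tool(linear=[[2,11,0],[0,0,0],[0,0,25],[0,0,30],[0,0,25],[0,0,10],[0,0,0]], rot=[[-1.4,-0.5,0],[0,0,0],[0,0,0],[0,0,0],[0,0,0],[0,0,0],[0,0,0]], hand=[82,82,82,82,82,82,82])

```text
t: 12.7
tcp_pos: [0.4669, -0.1437, 0.1431]
tool_rot: [0.765, 0.644, 0.003, 0.008]
force: [-1.1, 0.1, -0.4]
finger_gap: 0.96
```

```bash
python3 -c "
from h import *
go(.4595,-.142,.118,-10)"
```

```text
t 12.70 tcp [ 466.9 -143.7  143.1] yaw -9.8 gap 82.0 F [-1.1  0.1 -0.4] q6 -0.36 | shift [ 0.5 -8.  25. ] rot [0.98 0.31 0.19] tip 0.0726
```

drive_tool(linear=[[0.5,-7,10],[0,-1,10],[0,0,4],[0,0,0]], rot=[[1,0.3,0],[0.2,0,0],[0,0,0],[0,0,0]], hand=[82,82,82,82])

```text
t: 13.03
tcp_pos: [0.4597, -0.1419, 0.1178]
tool_rot: [0.765, 0.644, -0.001, -0.001]
force: [0.5, -0.6, -0.1]
finger_gap: 0.965
```

```bash
python3 -c "
from h import *
go(.4595,-.142,.118,-10)"
```

```text
t 13.03 tcp [ 459.7 -141.9  117.8] yaw -9.8 gap 82.5 F [ 0.5 -0.6 -0.1] q6 -0.36 | shift [-0.1 -0.2 -0.2] rot [-0.21  0.03  0.24] tip 0.0726
```

Excellent. Closing.

drive_tool(linear=[[0,0,0],[0,0,0],[0,0,0],[0,0,0],[0,0,0],[0,0,0]], rot=[[0,0,0],[0,0,0],[0,0,0],[0,0,0],[0,0,0],[0,0,0]], hand=[54,54,54,54,54,54], force=30)

```text
t: 13.53
tcp_pos: [0.4608, -0.1426, 0.1198]
tool_rot: [0.765, 0.644, -0.001, 0.001]
force: [0.1, 0.3, -1.0]
finger_gap: 0.691
```

```bash
python3 -c "
from h import *
go(.4595,-.142,.118,-10)"
```

```text
t 13.53 tcp [ 460.8 -142.6  119.8] yaw -9.8 gap 59.0 F [ 0.1  0.3 -1. ] q6 -0.36 | shift [ 0.3 -1.4  1.8] rot [0.05 0.13 0.23] tip 0.0726
```

drive_tool(linear=[[0,0,-10],[0,0,-25],[0,0,-35],[0,0,-35],[0,0,-10],[0,0,0]], rot=[[0,0,0],[0,0,0],[0,0,0],[0,0,0],[0,0,0],[0,0,0]], hand=[54,54,54,54,54,54])

```text
t: 14.03
tcp_pos: [0.4601, -0.142, 0.2415]
tool_rot: [0.765, 0.644, -0.001, -0.001]
force: [0.5, -0.3, -0.2]
finger_gap: 0.692
```

```bash
python3 -c "
from h import *
go(.439,.168,.24,-10)"
```

```text
t 14.03 tcp [ 460.1 -142.   241.5] yaw -9.8 gap 59.1 F [ 0.5 -0.3 -0.2] q6 -0.36 | shift [301.9 -73.5   1.3] rot [-0.13  0.06  0.22] tip 0.0726
```

drive_tool(linear=[[27,-7,0],[28,-7,0],[28,-7,0],[28,-7,0],[28,-7,0],[28,-7,0],[28,-7,0],[28,-7,0],[28,-7,0],[28,-7,0],[15,-3,0],[0,0,0],[0,0,0]], rot=[[0,0,0],[0,0,0],[0,0,0],[0,0,0],[0,0,0],[0,0,0],[0,0,0],[0,0,0],[0,0,0],[0,0,0],[0,0,0],[0,0,0],[0,0,0]], hand=[54,54,54,54,54,54,54,54,54,54,54,54,54])

```text
t: 15.12
tcp_pos: [0.4347, 0.1711, 0.2375]
tool_rot: [0.766, 0.642, -0.004, 0.001]
force: [0.2, -0.0, -0.4]
finger_gap: 0.686
```

```bash
python3 -c "
from h import *
go(.439,.168,.24,-10)"
```

```text
t 15.12 tcp [434.7 171.1 237.5] yaw -10.1 gap 58.5 F [ 0.2 -0.  -0.4] q6 0.32 | shift [-2.3  4.8 -2.5] rot [-0.19  0.37 -0.06] tip 0.0726
```

drive_tool(linear=[[-2,5,0],[0,0,0],[0,0,0]], rot=[[-0.2,0.4,0],[0,0,0],[0,0,0]], hand=[54,54,54])

```text
t: 15.37
tcp_pos: [0.439, 0.1661, 0.2366]
tool_rot: [0.767, 0.642, -0.001, -0.001]
force: [0.3, 0.7, -0.1]
finger_gap: 0.688
```

```bash
python3 held.py lid_round 0.072 | grep -v expect; python3 cont.py jar_round w7.png; python3 -c "
from h import *
go(.439,.168,.169,-10)"
```

```text
wrist lid_round [(0.93, 19341, [321, 290])]
side lid_round [(0.58, 418, [248, 135])]
2 lid at [0.4404 0.1657 0.1663] yaw 3.6 loss 0.120 tool-frame offset mm [-0.1422  1.507  70.2692] tool yaw -10.1
1 lid at [0.4394 0.1641 0.1626] yaw 2.0 loss 0.015 tool-frame offset mm [-1.9567  0.8278 73.945 ] tool yaw -10.1
1 lid at [0.4894 0.2335 0.1151] yaw -25.4 loss 0.074 tool-frame offset mm [ 75.2127  37.9655 121.4472] tool yaw -10.1
wrist jar_round [(0.86, 4260, [320, 188])]
expect [320.0667 195.9451]
jar_round 1 [0.4397 0.1703 0.1206] loss 0.341 yaw 6.9
jar_round 3 [ 0.4391  0.1682 -0.004 ] loss 0.208 yaw -0.2
t 15.67 tcp [439.  166.8 236.9] yaw -10.1 gap 59.0 F [-0.3  0.1  0.5] q6 0.30 | shift [ 1.1 -0.2 67.9] rot [-0.07 -0.   -0.07] tip 0.0726
```

View pics/w7.png

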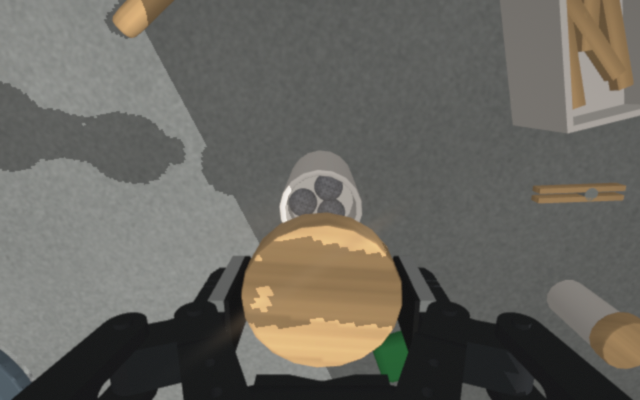

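The held lid is centred over jar_round at (320,195). Lowering.

drive_tool(linear=[[1,-1,20],[0.5,-3,25],[0,-2,20],[0,0,0],[0,0,0]], rot=[[0.3,0,0],[0.3,0,0],[0.3,0,0],[0,0,0],[0,0,0]], hand=[54,54,54,54,54])

```text
t: 16.08
tcp_pos: [0.4356, 0.1693, 0.1719]
tool_rot: [0.767, 0.642, -0.002, -0.005]
force: [0.1, -0.6, 0.5]
finger_gap: 0.69
```

```bash
python3 -c "
from h import *
go(.4384,.1685,.1485,-10)"
```

```text
t 16.08 tcp [435.6 169.3 171.9] yaw -10.1 gap 58.9 F [ 0.1 -0.6  0.5] q6 0.30 | shift [-0.4  3.1 23.4] rot [-0.58 -0.13 -0.13] tip 0.0726
```

drive_tool(linear=[[0,3,5],[0,0,5],[0,0,5],[0,0,3],[0,0,0]], rot=[[-0.5,0,0],[0,0,0],[0,0,0],[0,0,0],[0,0,0]], hand=[54,54,54,54,54])

```text
t: 16.5
tcp_pos: [0.4412, 0.1691, 0.1555]
tool_rot: [0.767, 0.642, 0.004, 0.001]
force: [-0.6, 0.2, -0.3]
finger_gap: 0.689
```

```bash
python3 -c "
from h import *
go(.4384,.1685,.1485,-10)"
```

```text
t 16.50 tcp [441.2 169.1 155.5] yaw -10.1 gap 58.9 F [-0.6  0.2 -0.3] q6 0.30 | shift [-1.1 -2.7  7. ] rot [ 0.38 -0.25 -0.13] tip 0.0726
```

drive_tool(linear=[[-1,-2.5,3],[0,0,2],[0,0,1.5],[0,0,1]], rot=[[0.4,-0.2,0],[0,0,0],[0,0,0],[0,0,0]], hand=[54,54,54,54])

```text
t: 16.83
tcp_pos: [0.4388, 0.1686, 0.1481]
tool_rot: [0.767, 0.642, 0.001, -0.0]
force: [-0.4, 0.3, -0.4]
finger_gap: 0.688
```

```bash
python3 -c "
from h import *
go(.4384,.1685,.1485,-10)"
```

```text
t 16.83 tcp [438.8 168.6 148.1] yaw -10.1 gap 58.8 F [-0.4  0.3 -0.4] q6 0.30 | shift [-0.2 -0.4 -0.4] rot [ 0.04 -0.06 -0.11] tip 0.0726
```

drive_tool(linear=[[0,0,1.5],[0,0,1.5],[0,0,1]], rot=[[0,0,0],[0,0,0],[0,0,0]], hand=[54,54,54])

```text
t: 17.08
tcp_pos: [0.4388, 0.1686, 0.1474]
tool_rot: [0.767, 0.642, 0.001, 0.0]
force: [-1.6, 0.1, 4.4]
finger_gap: 0.693
```

```bash
python3 -c "
from h import *
go(.4384,.1685,.1485,-10)"
```

```text
t 17.08 tcp [438.8 168.6 147.4] yaw -10.1 gap 59.2 F [-1.6  0.1  4.4] q6 0.30 | shift [-0.2 -0.4 -1.1] rot [ 0.11 -0.07 -0.1 ] tip 0.0726
```

Contact (4.4 N) at the expected height. Release and lift.

drive_tool(linear=[[0,0,0],[0,0,0],[0,0,0],[0,0,-5],[0,0,-25],[0,0,-35],[0,0,-25],[0,0,-15],[0,0,0],[0,0,0]], rot=[[0,0,0],[0,0,0],[0,0,0],[0,0,0],[0,0,0],[0,0,0],[0,0,0],[0,0,0],[0,0,0],[0,0,0]], hand=[76,76,76,76,82,82,82,82,82,82])

```text
t: 17.92
tcp_pos: [0.4383, 0.1685, 0.2567]
tool_rot: [0.767, 0.642, -0.0, -0.001]
force: [-0.6, 0.2, -0.7]
finger_gap: 0.959
```

```bash
python3 seat.py lid_round .439 .168 .077; python3 -c "
from h import *
go(.4622,-.1405,.25,-11)"
```

```text
wrist lid_round [(0.96, 6158, [323, 206])]
wrist expect [321.6014 207.5219]
side lid_round [(0.85, 401, [250, 166]), (0.7, 1519, [287, 141])]
side expect [249.6378 166.2109]
2 zfix [0.4404 0.168  0.3161] loss 0.110 yaw 18.1
2 zfree [0.4403 0.1683 0.0519 0.0758] loss 0.104 yaw 3.0
1 zfix [ 0.4394  0.1683 -0.0701] loss 0.077 yaw -4.0
1 zfix [0.4421 0.1703 0.2229] loss 0.137 yaw 12.8
t 18.12 tcp [437.6 168.3 255. ] yaw -10.1 gap 82.3 F [-0.8  0.1  0.7] q6 0.30 | shift [-299.7   78.5    4.9] rot [-0.29  0.05  0.88] tip 0.0726
```

drive_tool(linear=[[-27,7,0],[-28,7,0],[-28,7,0],[-28,7,0],[-28,7,0],[-28,7,0],[-28,8,0],[-28,8,0],[-28,8,0],[-28,8,0],[-14,4,0],[0,0,0],[0,0,0]], rot=[[0,0,0.9],[0,0,0],[0,0,0],[0,0,0],[0,0,0],[0,0,0],[0,0,0],[0,0,0],[0,0,0],[0,0,0],[0,0,0],[0,0,0],[0,0,0]], hand=[85,85,85,85,85,85,85,85,85,85,85,85,85])

```text
t: 19.2
tcp_pos: [0.4544, -0.1462, 0.2378]
tool_rot: [0.771, 0.637, -0.01, -0.015]
force: [0.2, 0.2, -0.8]
finger_gap: 0.995
```

```bash
python3 stack.py lid_square lid_long;python3 -c "
from h import *
go(.4623,-.1405,.17,-11)"
```

```text
wrist lid_square [(0.97, 7468, [175, 139]), (0.78, 3379, [203, 270]), (0.76, 8173, [339, 184])]
wrist lid_long [(0.89, 6272, [338, 175])]
top lid_square [(0.73, 222, [354, 282])]
top lid_long [(0.64, 496, [370, 220])]
lid_square 1 [ 0.4624 -0.1404  1.3739] loss 0.053 yaw 78.7
lid_square 1 [ 0.4624 -0.1404  1.3739] loss 0.053 yaw 78.7
lid_long 1 [ 0.4615 -0.1459  2.9933] loss 0.060 yaw 171.5
lid_long 1 [ 0.4615 -0.1459  2.9933] loss 0.060 yaw 171.5
t 19.50 tcp [ 454.8 -144.7  239. ] yaw -10.7 gap 85.2 F [ 0.3  0.2 -0.1] q6 -0.34 | shift [ 5.3  9.  68.8] rot [-1.97 -0.14  0.34] tip 0.0726
```

drive_tool(linear=[[5,7,0],[0,0,0],[0,-2,25],[0,-2,30],[0,-2,25],[0,-2,20],[0,0,0],[0,0,0]], rot=[[-2,0,0.3],[0,0,0],[0.3,0,0],[0.3,0,0],[0.3,0,0],[0,0,0],[0,0,0],[0,0,0]], hand=[85,85,85,85,85,85,85,85])

```text
t: 20.17
tcp_pos: [0.4564, -0.1352, 0.1392]
tool_rot: [0.768, 0.641, -0.003, -0.003]
force: [-0.1, 0.6, 0.4]
finger_gap: 0.994
```

```bash
python3 -c "
from h import *
go(.4624,-.1405,.09,-11.3)"
```

```text
t 20.17 tcp [ 456.4 -135.2  139.2] yaw -10.3 gap 84.9 F [-0.1  0.6  0.4] q6 -0.34 | shift [-4.1  7.3 49.1] rot [-0.54  0.05  0.99] tip 0.0726
```

drive_tool(linear=[[-4,7,5],[0,0,10],[0,0,0]], rot=[[-0.5,0,1],[0,0,0],[0,0,0]], hand=[85,85,85])

```text
t: 20.42
tcp_pos: [0.4647, -0.1411, 0.1257]
tool_rot: [0.773, 0.634, 0.001, 0.003]
force: [-1.3, 0.4, -0.4]
finger_gap: 0.996
```

```bash
python3 -c "
from h import *
go(.4624,-.1405,.09,-11.3)"
```

```text
t 20.42 tcp [ 464.7 -141.1  125.7] yaw -11.3 gap 85.1 F [-1.3  0.4 -0.4] q6 -0.33 | shift [ 0.2 -2.5 35.7] rot [ 0.27  0.15 -0.02] tip 0.0726
```

drive_tool(linear=[[0,-2.5,10],[0,0,10],[0,0,9],[0,0,5],[0,0,0]], rot=[[0.3,0.1,0],[0,0,0],[0,0,0],[0,0,0],[0,0,0]], hand=[85,85,85,85,85])

```text
t: 20.83
tcp_pos: [0.4637, -0.1418, 0.0899]
tool_rot: [0.773, 0.634, 0.0, 0.002]
force: [0.1, -0.6, 0.6]
finger_gap: 0.993
```

```bash
python3 -c "
from h import *
go(.4624,-.1405,.09,-11.3)"
```

```text
t 20.83 tcp [ 463.7 -141.8   89.9] yaw -11.3 gap 84.8 F [ 0.1 -0.6  0.6] q6 -0.33 | shift [ 1.  -1.5 -0.1] rot [ 0.22  0.14 -0.04] tip 0.0726
```

drive_tool(linear=[[1,-1.5,0],[0,0,0],[0,0,0],[0,0,0],[0,0,0],[0,0,0]], rot=[[0.2,0,0],[0,0,0],[0,0,0],[0,0,0],[0,0,0],[0,0,0]], hand=[85,62,62,62,62,62], force=35)

```text
t: 21.33
tcp_pos: [0.4621, -0.1402, 0.0899]
tool_rot: [0.773, 0.634, -0.001, 0.0]
force: [0.2, -0.1, -1.1]
finger_gap: 0.789
```

```bash
python3 -c "
from h import *
go(.4624,-.1405,.2,-11.3)"
```

```text
t 21.33 tcp [ 462.1 -140.2   89.9] yaw -11.3 gap 67.4 F [ 0.2 -0.1 -1.1] q6 -0.32 | shift [  -0.5    0.3 -110.1] rot [-0.03  0.13 -0.03] tip 0.0726
```

drive_tool(linear=[[0,0,-10],[0,0,-25],[0,0,-35],[0,0,-35],[0,0,-30],[0,0,-15],[0,0,0]], rot=[[0,0,0],[0,0,0],[0,0,0],[0,0,0],[0,0,0],[0,0,0],[0,0,0]], hand=[62,62,62,62,62,62,62])

```text
t: 21.92
tcp_pos: [0.4613, -0.1394, 0.249]
tool_rot: [0.773, 0.634, -0.002, -0.001]
force: [0.0, -0.4, -0.6]
finger_gap: 0.791
```

```bash
python3 -c "
from h import *
go(.6472,-.2433,.24,-21.2)"
```

```text
t 21.92 tcp [ 461.3 -139.4  249. ] yaw -11.3 gap 67.6 F [ 0.  -0.4 -0.6] q6 -0.33 | shift [-65.4 202.7   8.4] rot [-0.18  0.09  9.87] tip 0.0726
```

drive_tool(linear=[[-8,24,0],[-8,25,0],[-8,25,-2],[-8,25,-2],[-8,25,-2],[-8,25,-2],[-8,25,0],[-7,22,0],[0,0,0],[0,0,0],[0,0,0]], rot=[[0,0,0],[0,0,0],[0,0,0],[0,0,0],[0,0,0],[0,0,0],[0,0,0],[0,0,4],[0,0,5],[0,0,0],[0,0,0]], hand=[62,62,62,62,62,62,62,62,62,62,62])

```text
t: 22.83
tcp_pos: [0.6409, -0.2392, 0.2469]
tool_rot: [0.822, 0.569, -0.005, -0.009]
force: [0.2, -0.3, -0.3]
finger_gap: 0.791
```

```bash
python3 -c "
from h import *
go(.6472,-.2433,.24,-21.2)"
```

```text
t 22.83 tcp [ 640.9 -239.2  246.9] yaw -20.6 gap 67.5 F [ 0.2 -0.3 -0.3] q6 -0.16 | shift [-1.7  7.5  6.7] rot [-1.16 -0.06  0.63] tip 0.0726
```

drive_tool(linear=[[-2,6,5],[0,0,0],[0,0,0],[0,0,0]], rot=[[-1.2,0,0.6],[0,0,0],[0,0,0],[0,0,0]], hand=[62,62,62,62])

```text
t: 23.17
tcp_pos: [0.6422, -0.2408, 0.2389]
tool_rot: [0.823, 0.568, -0.001, -0.004]
force: [0.0, -1.4, -0.5]
finger_gap: 0.788
```

```bash
python3 held.py lid_square 0.066 | grep -v expect; python3 cont.py box_square w8.png; python3 -c "
from h import *
go(.6472,-.2433,.24,-21.2)"
```

```text
wrist lid_square [(0.92, 1556, [13, 281]), (0.62, 32663, [322, 289])]
side lid_square [(0.68, 968, [289, 267]), (0.56, 631, [455, 175])]
2 lid at [ 0.6424 -0.2417  0.1711] yaw 69.6 loss 0.238 tool-frame offset mm [-0.8819  1.0761 67.7331] tool yaw -20.8
1 lid at [ 0.6422 -0.2421  0.1703] yaw 69.4 loss 0.049 tool-frame offset mm [-1.2991  0.9666 68.6033] tool yaw -20.8
1 lid at [ 0.8499 -0.1608  0.0143] yaw 67.3 loss 0.211 tool-frame offset mm [148.091  167.508  223.5837] tool yaw -20.8
wrist box_square [(0.72, 5575, [330, 177])]
expect [328.3842 197.9525]
box_square 1 [ 0.6548 -0.2217  0.3683] loss 0.479 yaw 21.1
box_square 3 [ 0.6477 -0.2431 -0.3677] loss 0.214 yaw -21.1
t 23.47 tcp [ 643.1 -241.3  239.6] yaw -20.9 gap 67.5 F [ 0.1  0.7 -0.2] q6 -0.16 | shift [-0.4  4.5 -0.4] rot [-0.31 -0.12  0.34] tip 0.0726
```

View pics/w8.png

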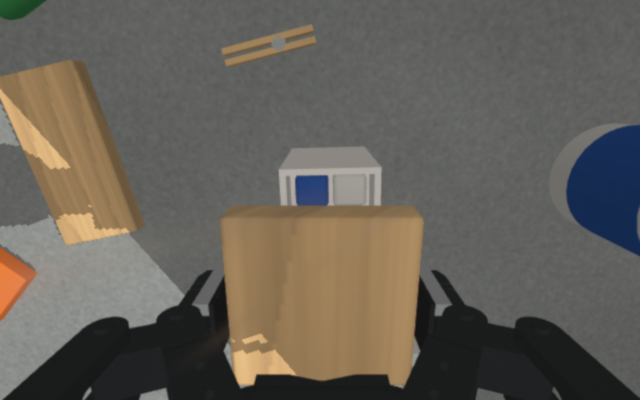

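The held square lid at (322,290) has edges parallel to the canister at (330,180). Shift about +4 mm along tool y and lower.

drive_tool(linear=[[1,3.5,5],[0,0,20],[0,-2,20],[0,-1,18],[0,0,0],[0,0,0]], rot=[[-0.3,0,0.5],[0,0,0],[0.2,0,0],[0.2,0,0],[0,0,0],[0,0,0]], hand=[62,62,62,62,62,62])

```text
t: 23.97
tcp_pos: [0.6469, -0.2413, 0.1763]
tool_rot: [0.826, 0.563, 0.001, 0.0]
force: [0.6, -0.2, -0.0]
finger_gap: 0.791
```

```bash
python3 -c "
from h import *
go(.6469,-.2419,.1525,-21.4)"
```

```text
t 23.97 tcp [ 646.9 -241.3  176.3] yaw -21.5 gap 67.6 F [ 0.6 -0.2 -0. ] q6 -0.15 | shift [-0.6  0.1 23.8] rot [ 0.08 -0.07 -0.06] tip 0.0726
```

drive_tool(linear=[[0,0,6],[0,0,6],[0,0,5],[0,0,2],[0,0,0]], rot=[[0,0,0],[0,0,0],[0,0,0],[0,0,0],[0,0,0]], hand=[62,62,62,62,62])

```text
t: 24.38
tcp_pos: [0.6488, -0.2422, 0.1587]
tool_rot: [0.826, 0.563, 0.002, 0.003]
force: [0.3, 0.3, -0.4]
finger_gap: 0.789
```

```bash
python3 -c "
from h import *
go(.6469,-.2419,.1525,-21.4)"
```

```text
t 24.38 tcp [ 648.8 -242.2  158.7] yaw -21.5 gap 67.4 F [ 0.3  0.3 -0.4] q6 -0.15 | shift [-0.5 -1.9  6.2] rot [ 0.41 -0.03 -0.07] tip 0.0726
```

drive_tool(linear=[[0,-2,3],[0,0,2],[0,0,1.5],[0,0,1],[0,0,1]], rot=[[0.4,0,0],[0,0,0],[0,0,0],[0,0,0],[0,0,0]], hand=[62,62,62,62,62])

```text
t: 24.8
tcp_pos: [0.6474, -0.2417, 0.1523]
tool_rot: [0.826, 0.563, 0.001, 0.001]
force: [-2.6, 1.1, 6.9]
finger_gap: 0.792
```

```bash
python3 -c "
from h import *
go(.6469,-.2419,.1525,-21.4)"
```

```text
t 24.80 tcp [ 647.4 -241.7  152.3] yaw -21.5 gap 67.7 F [-2.6  1.1  6.9] q6 -0.14 | shift [-0.4 -0.4 -0.2] rot [ 0.1  -0.   -0.06] tip 0.0726
```

Contact (6.9 N) at the seating height. Release.

drive_tool(linear=[[0,0,0],[0,0,0],[0,0,0],[0,0,0],[0,0,-5],[0,0,-25],[0,0,-35],[0,0,-25],[0,0,0],[0,0,0]], rot=[[0,0,0],[0,0,0],[0,0,0],[0,0,0],[0,0,0],[0,0,0],[0,0,0],[0,0,0],[0,0,0],[0,0,0]], hand=[85,85,85,85,85,85,85,85,85,85])

```text
t: 25.63
tcp_pos: [0.6468, -0.2415, 0.245]
tool_rot: [0.826, 0.563, -0.0, -0.001]
force: [-0.5, -0.9, -1.2]
finger_gap: 0.997
```

```bash
python3 seat.py lid_square .6474 -.2432 .087; python3 -c "
from h import *
go(.4613,-.1456,.23,-8.7)"
```

```text
wrist lid_square [(0.96, 12550, [323, 215]), (0.81, 1443, [12, 282])]
wrist expect [322.123  219.7407]
side lid_square [(0.8, 902, [289, 267]), (0.75, 1254, [326, 309]), (0.73, 858, [443, 204])]
side expect [442.6176 204.1436]
2 zfix [ 0.6485 -0.2413  1.1873] loss 0.083 yaw 68.0
2 zfree [ 0.6487 -0.2416  1.1891  0.0858] loss 0.080 yaw 68.1
1 zfix [ 0.6484 -0.2416  1.193 ] loss 0.035 yaw 68.4
1 zfix [ 0.6511 -0.2406 -0.3513] loss 0.128 yaw -20.1
t 25.83 tcp [ 646.1 -241.1  242.5] yaw -21.5 gap 84.7 F [-0.1  0.6 -0.1] q6 -0.14 | shift [  21.2 -206.8   13.6] rot [ -0.31  -0.11 -12.78] tip 0.0726
```

drive_tool(linear=[[2,-24,0],[3,-25,0],[3,-25,0],[3,-25,0],[3,-25,0],[3,-25,0],[2,-25,0],[2,-25,0],[0,-8,0],[0,0,0],[0,0,0],[0,0,0]], rot=[[0,0,0],[0,0,0],[0,0,0],[0,0,0],[0,0,0],[0,0,0],[0,0,0],[0,0,0],[0,0,-6.5],[0,0,-6.3],[0,0,0],[0,0,0]], hand=[85,85,85,85,85,85,85,85,85,85,85,85])

```text
t: 26.83
tcp_pos: [0.4435, -0.1364, 0.2285]
tool_rot: [0.756, 0.654, -0.006, -0.019]
force: [0.9, -1.1, -0.2]
finger_gap: 0.994
```

```bash
python3 stack.py lid_long;python3 -c "
from h import *
go(.4613,-.1457,.17,-8.7)"
```

```text
wrist lid_long [(0.73, 14347, [354, 196])]
top lid_long [(0.63, 523, [371, 219])]
lid_long 1 [ 0.4612 -0.1456  2.9905] loss 0.026 yaw 171.3
lid_long 1 [ 0.4612 -0.1456  2.9905] loss 0.026 yaw 171.3
t 27.03 tcp [ 444.6 -137.   229. ] yaw -8.3 gap 84.9 F [-0.9 -0.8  0.4] q6 -0.40 | shift [-7.1 19.8 58.2] rot [-2.02 -0.84  0.43] tip 0.0726
```

drive_tool(linear=[[-7,15,0],[0,0,0],[0,0,20],[0,-1,30],[0,-1,30],[0,-1,20],[0,0,0],[0,0,0]], rot=[[-2,-0.8,0.4],[0,0,0],[0.2,0,0],[0.2,0,0],[0.2,0,0],[0,0,0],[0,0,0],[0,0,0]], hand=[85,85,85,85,85,85,85,85])

```text
t: 27.7
tcp_pos: [0.4592, -0.1479, 0.1265]
tool_rot: [0.76, 0.649, -0.002, -0.002]
force: [0.5, -0.6, 0.2]
finger_gap: 0.999
```

```bash
python3 -c "
from h import *
go(.4612,-.1456,.067,-8.7)"
```

```text
t 27.70 tcp [ 459.2 -147.9  126.5] yaw -9.0 gap 85.3 F [ 0.5 -0.6  0.2] q6 -0.38 | shift [ 2.7  2.  59.5] rot [-0.32  0.08 -0.3 ] tip 0.0726
```

drive_tool(linear=[[2.5,2,12],[0,-1,15],[0,-1,15],[0,0,8],[0,0,0]], rot=[[-0.3,0,-0.3],[0,0,0],[0.2,0,0],[0,0,0],[0,0,0]], hand=[85,85,85,85,85])

```text
t: 28.12
tcp_pos: [0.4631, -0.1472, 0.0804]
tool_rot: [0.759, 0.651, -0.0, 0.003]
force: [-1.1, 0.5, -0.1]
finger_gap: 0.993
```

```bash
python3 -c "
from h import *
go(.4612,-.1456,.067,-8.7)"
```

```text
t 28.12 tcp [ 463.1 -147.2   80.4] yaw -8.7 gap 84.8 F [-1.1  0.5 -0.1] q6 -0.38 | shift [ 1.3 -2.1 13.4] rot [ 0.27  0.28 -0.04] tip 0.0726
```

drive_tool(linear=[[1.3,-2,5],[0,0,4],[0,0,2.5],[0,0,0]], rot=[[0.3,0.3,0],[0,0,0],[0,0,0],[0,0,0]], hand=[85,85,85,85])

```text
t: 28.45
tcp_pos: [0.4629, -0.1463, 0.0711]
tool_rot: [0.759, 0.651, 0.001, 0.002]
force: [0.2, -0.3, 0.1]
finger_gap: 0.993
```

```bash
python3 -c "
from h import *
go(.4612,-.1456,.067,-8.7)"
```

```text
t 28.45 tcp [ 462.9 -146.3   71.1] yaw -8.7 gap 84.8 F [ 0.2 -0.3  0.1] q6 -0.39 | shift [ 0.5 -1.8  4.1] rot [ 0.23  0.06 -0.04] tip 0.0726
```

drive_tool(linear=[[0.5,-1.5,2],[0,0,1],[0,0,0],[0,0,0],[0,0,0],[0,0,0],[0,0,0]], rot=[[0.2,0,0],[0,0,0],[0,0,0],[0,0,0],[0,0,0],[0,0,0],[0,0,0]], hand=[85,85,60,60,60,60,60], force=50)

```text
t: 29.03
tcp_pos: [0.4613, -0.1456, 0.0691]
tool_rot: [0.759, 0.651, -0.0, 0.001]
force: [0.8, 0.4, -1.2]
finger_gap: 0.763
```

```bash
python3 -c "
from h import *
go(.4612,-.1456,.067,-8.7)"
```

```text
t 29.03 tcp [ 461.3 -145.6   69.1] yaw -8.7 gap 65.2 F [ 0.8  0.4 -1.2] q6 -0.38 | shift [-0.1 -0.1  2.1] rot [ 0.05  0.08 -0.04] tip 0.0726
```

drive_tool(linear=[[0,0,-10],[0,0,-25],[0,0,-35],[0,0,-35],[0,0,-35],[0,0,-20],[0,0,0]], rot=[[0,0,0],[0,0,0],[0,0,0],[0,0,0],[0,0,0],[0,0,0],[0,0,0]], hand=[60,60,60,60,60,60,60])

```text
t: 29.62
tcp_pos: [0.4599, -0.1446, 0.2363]
tool_rot: [0.759, 0.651, -0.001, -0.003]
force: [0.0, -0.1, -1.4]
finger_gap: 0.76
```

```bash
python3 -c "
from h import *
go(.6283,.2563,.24,3.3)"
```

```text
t 29.62 tcp [ 459.9 -144.6  236.3] yaw -8.8 gap 64.9 F [ 0.  -0.1 -1.4] q6 -0.38 | shift [421.9 105.4  -3.7] rot [ -0.34  -0.13 -12.06] tip 0.0726
```

drive_tool(linear=[[25,6,0],[26,6.5,0],[26,6.5,0],[26,6.5,0],[26,6.5,-2],[26,6.5,0],[26,6.5,-2],[26,6.5,0],[26,6.5,-2],[26,6.5,0],[26,6.5,-2],[26,6.5,0],[26,6.5,0],[26,6.5,0],[26,6.5,0],[24,6,0],[0,0,0],[0,0,0],[0,0,0]], rot=[[0,0,0],[0,0,0],[0,0,0],[0,0,0],[0,0,0],[0,0,0],[0,0,0],[0,0,0],[0,0,0],[0,0,0],[0,0,0],[0,0,0],[0,0,0],[0,0,0],[0,0,0],[0,0,-3],[0,0,-5],[0,0,-4],[0,0,0]], hand=[60,60,60,60,60,60,60,60,60,60,60,60,60,60,60,60,60,60,60])

```text
t: 31.2
tcp_pos: [0.6193, 0.2675, 0.2249]
tool_rot: [0.685, 0.729, -0.013, -0.013]
force: [-0.4, -0.4, -1.7]
finger_gap: 0.759
```

```bash
python3 -c "
from h import *
go(.6283,.2563,.24,3.3)"
```

```text
t 31.20 tcp [619.3 267.5 224.9] yaw 3.6 gap 64.8 F [-0.4 -0.4 -1.7] q6 0.17 | shift [-11.7   7.8 -15.4] rot [-2.12 -0.04  0.29] tip 0.0726
```

drive_tool(linear=[[-10,5,-8],[-1,1,-4],[0,0,0],[0,0,0]], rot=[[-2.1,0,0.3],[0,0,0],[0,0,0],[0,0,0]], hand=[60,60,60,60])

```text
t: 31.53
tcp_pos: [0.623, 0.2562, 0.232]
tool_rot: [0.689, 0.725, -0.004, -0.003]
force: [0.8, 0.7, -1.1]
finger_gap: 0.762
```

```bash
python3 held.py lid_long 0.069 | grep -v expect; python3 cont.py box_long w9.png; python3 -c "
from h import *
go(.6283,.2563,.24,3.3)"
```

```text
wrist lid_long [(0.84, 51747, [321, 235])]
side lid_long [(0.65, 693, [286, 98])]
2 lid at [0.6234 0.2558 0.1624] yaw 3.1 loss 0.206 tool-frame offset mm [-0.2896  1.1819 69.6016] tool yaw 3.0
1 lid at [0.6231 0.2557 0.1606] yaw 183.0 loss 0.073 tool-frame offset mm [-0.3885  0.8574 71.4729] tool yaw 3.0
1 lid at [0.7073 0.3478 0.0961] yaw 183.5 loss 0.254 tool-frame offset mm [ 87.2557  90.4071 134.8498] tool yaw 3.0
wrist box_long []
expect [329.8074 199.7865]
t 31.83 tcp [623.4 256.6 232.4] yaw 3.1 gap 65.1 F [-0.6  0.8 -0.9] q6 0.17 | shift [-0.6  4.8 -7.6] rot [-0.54  0.04 -0.25] tip 0.0726
```

View pics/w9.png

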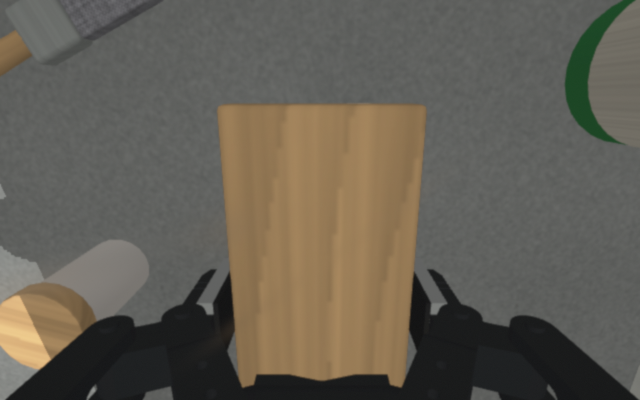

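drive_tool(linear=[[0,4,10],[0,0,22],[0,0,25],[0,0,20],[0,0,5],[0,0,0],[0,0,0]], rot=[[-0.5,0,-0.2],[0,0,0],[0,0,0],[0,0,0],[0,0,0],[0,0,0],[0,0,0]], hand=[60,60,60,60,60,60,60])

```text
t: 32.42
tcp_pos: [0.63, 0.2577, 0.1463]
tool_rot: [0.686, 0.727, 0.002, 0.002]
force: [0.5, -0.9, -0.9]
finger_gap: 0.763
```

```bash
python3 -c "
from h import *
go(.6274,.2565,.131,3.3)"
```

```text
t 32.42 tcp [630.  257.7 146.3] yaw 3.3 gap 65.1 F [ 0.5 -0.9 -0.9] q6 0.17 | shift [-1.  -2.7 15.3] rot [ 0.35 -0.02  0.  ] tip 0.0726
```

drive_tool(linear=[[-1,-2.5,4],[0,0,4],[0,0,2],[0,0,0]], rot=[[0.4,0,0],[0,0,0],[0,0,0],[0,0,0]], hand=[60,60,60,60])

```text
t: 32.75
tcp_pos: [0.6293, 0.2569, 0.1388]
tool_rot: [0.686, 0.727, 0.002, 0.001]
force: [-0.3, 0.0, -1.6]
finger_gap: 0.758
```

```bash
python3 -c "
from h import *
go(.6274,.2565,.131,3.3)"
```

```text
t 32.75 tcp [629.3 256.9 138.8] yaw 3.3 gap 64.8 F [-0.3  0.  -1.6] q6 0.17 | shift [-0.3 -1.9  7.8] rot [ 0.27 -0.08  0.01] tip 0.0726
```

drive_tool(linear=[[0,-1.5,3],[0,0,2.5],[0,0,2],[0,0,1],[0,0,1]], rot=[[0.3,0,0],[0,0,0],[0,0,0],[0,0,0],[0,0,0]], hand=[60,60,60,60,60])

```text
t: 33.17
tcp_pos: [0.6289, 0.2572, 0.1311]
tool_rot: [0.686, 0.727, 0.002, 0.0]
force: [-2.0, -0.2, 6.5]
finger_gap: 0.76
```

```bash
python3 -c "
from h import *
go(.6274,.2565,.131,3.3)"
```

```text
t 33.17 tcp [628.9 257.2 131.1] yaw 3.3 gap 64.9 F [-2.  -0.2  6.5] q6 0.16 | shift [-0.6 -1.5  0.1] rot [ 0.19 -0.12  0.02] tip 0.0726
```

Contact at the seating height. Release.

drive_tool(linear=[[0,0,0],[0,0,0],[0,0,0],[0,0,0],[0,0,-5],[0,0,-25],[0,0,-35],[0,0,-35],[0,0,-20],[0,0,0],[0,0,0]], rot=[[0,0,0],[0,0,0],[0,0,0],[0,0,0],[0,0,0],[0,0,0],[0,0,0],[0,0,0],[0,0,0],[0,0,0],[0,0,0]], hand=[85,85,85,85,85,85,85,85,85,85,85])

```text
t: 34.08
tcp_pos: [0.6286, 0.2568, 0.2571]
tool_rot: [0.686, 0.727, 0.002, 0.0]
force: [-0.5, -1.0, -0.0]
finger_gap: 0.998
```

```bash
python3 seat.py lid_long .6283 .2563 .062; python3 -c "
from h import *
go(.45,.06,.3,-10)"
```

```text
wrist lid_long [(0.72, 17812, [321, 193])]
wrist expect [319.3221 201.6481]
side lid_long [(0.71, 810, [286, 129])]
side expect [284.6554 128.5985]
2 zfix [0.6298 0.2573 3.1939] loss 0.104 yaw 183.0
2 zfree [0.63   0.2569 0.0616 0.0591] loss 0.097 yaw 3.5
1 zfix [0.6296 0.2568 3.1984] loss 0.048 yaw 183.3
1 zfix [0.6321 0.2586 3.1378] loss 0.152 yaw 179.8
t 34.28 tcp [627.5 256.6 254.1] yaw 3.3 gap 85.1 F [-0.4 -0.5  0.3] q6 0.16 | shift [-185.9 -188.7  -45.6] rot [-0.16 -0.05 13.31] tip 0.0726
```

drive_tool(linear=[[0,0,-30],[0,0,-30],[20,-25,0],[22,-25,0],[22,-25,0],[22,-25,0],[22,-25,0],[22,-25,0],[22,-25,0],[22,-25,0],[22,-25,0],[22,-25,0],[0,0,0]], rot=[[0,0,0],[0,0,0],[0,0,0],[0,0,0],[0,0,0],[0,0,0],[0,0,0],[0,0,0],[0,0,0],[0,0,0],[0,0,0],[0,0,0],[0,0,0]], hand=[85,85,85,85,85,85,85,85,85,85,85,85,85])

```text
t: 35.37
tcp_pos: [0.3513, 0.4622, 0.295]
tool_rot: [0.69, 0.724, -0.022, -0.009]
force: [-0.7, 0.2, -1.0]
finger_gap: 0.997
```

```bash
python3 -c "
from h import *
go(.3,.5,.3,0)
a=cams.snapshot('top'); b=cams.snapshot('side')
cv2.imwrite('pics/end.png',np.vstack([cv2.resize(a[80:270,120:500,::-1],(600,300),interpolation=2),cv2.resize(b[100:290,200:500,::-1],(474,300),interpolation=2) if 0 else cv2.copyMakeBorder(cv2.resize(b[100:290,200:500,::-1],(474,300),interpolation=2),0,0,0,126,0)]))"
cat > fin.py <<'E'
from h import *
np.set_printoptions(precision=4,suppress=True)
T=[('lid_small','jar_small',(.6495,.0158),.052),('lid_round','jar_round',(.439,.168),.077),('lid_square','box_square',(.6474,-.2432),.087),('lid_long','box_long',(.6283,.2563),.062)]
ob={x:[] for t in T for x in t[:2]}
for c in ('top','side'):
    M,o=masks(c,list(ob))
    for l,j,p,z in T:
        A={}
        for n,zz,tol in ((l,z+.016,12),(j,DIM[j][4]/2e3,22)):
            e=proj(M,[*p,zz]); L=[a for a in o[n] if np.hypot(a[2][0]-e[0],a[2][1]-e[1])<tol]
            if L: A[n]=L[0][1]
        if l in A: ob[l].append((M,A[l],np.zeros((400,640),bool)))
        if j in A and l in A: ob[j].append((M,A[j]&~A[l],A[l]))
for l,j,p,z in T:
    Z0[l]=z
    for n in (l,j):
        if ob[n]:
            b=fit(n,ob[n],p); print(n,len(ob[n]),b.x,'loss %.3f'%b.fun,'yaw %.1f'%np.degrees(b.x[2]))
            if n==l: b=fit(n,ob[n],p,False); print('   zfree',b.x)
E
python3 fin.py | grep -v -e '^top' -e '^side'
```

```text
t 35.37 tcp [351.3 462.2 295. ] yaw 2.7 gap 85.2 F [-0.7  0.2 -1. ] q6 0.67 | shift [ 40.2 -49.6  -3.5] rot [-2.52  1.    2.72] tip 0.0726
lid_small 2 [0.6504 0.0169 0.1111] loss 0.170 yaw 6.4
   zfree [0.6504 0.0173 0.0399 0.0517]
jar_small 2 [0.6496 0.0168 0.0565] loss 0.195 yaw 3.2
lid_round 2 [0.4389 0.1684 0.0591] loss 0.146 yaw 3.4
   zfree [ 0.438   0.1676 -0.0386  0.0788]
jar_round 2 [0.4376 0.1703 0.1142] loss 0.194 yaw 6.5
lid_square 2 [ 0.6474 -0.2411  1.2052] loss 0.109 yaw 69.1
   zfree [ 0.6469 -0.242   1.1907  0.0876]
box_square 2 [ 0.6466 -0.2444  1.2139] loss 0.081 yaw 69.6
lid_long 1 [0.6276 0.2558 0.0621] loss 0.127 yaw 3.6
   zfree [ 0.6456  0.2747  0.0656 -0.0005]
box_long 1 [0.6284 0.2591 0.0763] loss 0.201 yaw 4.4
```

View pics/end.png

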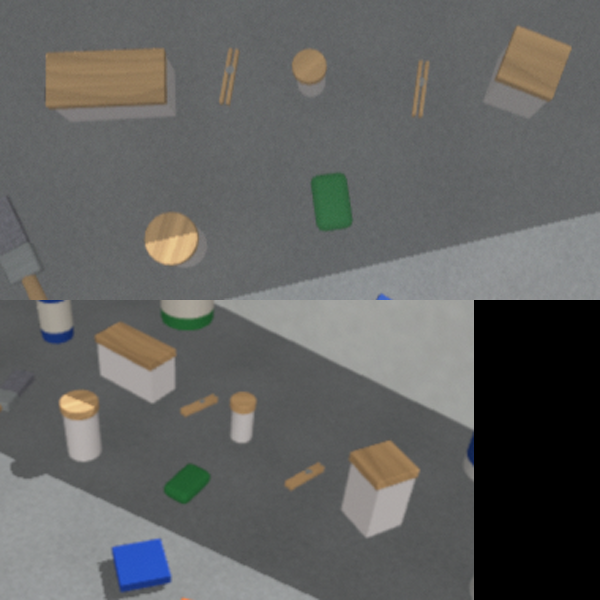

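```bash
python3 -c "
from h import *
print(order.sign_off(), manip.sense()['t'])"
```

```text
the job is handed in; nothing more can be done
the job is handed in; nothing more can be done
```

I took the stack apart from the top down and put each lid on its own container, then backed the arm clear and handed the job in at about 36 s on the robot's clock. The highest wrist force I saw was about 7 N. I never touched the blue and orange look-alikes.

**Last checks:** the final top and side pictures show all four lids lying flat on their containers.
- **Heights:** the small, round and square lids measured within 2 mm of their seated heights.
- **Centring and turn:** the lids fit within about 1 to 3 mm of their containers. The square and oblong lids are turned within about 1° of theirs. The container positions stayed within 1 to 3 mm of where they started, which is the scatter of the measurement.

**Weak or disagreeing checks:**
- The square lid looks about 2 to 3 mm off centre.
- The oblong lid was picked up in only one of the two final views, and its free-height fit there failed. The fit right after placing it put it about 3 mm below its nominal seat, with position and turn good.
- The small lid showed no clear contact force when I put it down. I judged it seated from its measured height and the picture.

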